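Put the hand tools away in the lockable drawer of the tool chest

TASK

Put every screwdriver, chisel and spanner that lies on the bench or on the chest away in the drawer of the small grey tool chest, but first lift whatever stands where the drawer comes out aside onto free bench, so that the drawer touches none of it. The drawer may or may not be locked: the round knob on the chest clicks at every quarter turn, and each click changes locked to unlocked or back, but nothing shows which it is until you pull the handle. When the tools are in, push the drawer fully home, lock it, and pull firmly on the handle for about a second to make sure that the lock holds.

Things in the scene. Friction and masses are not known exactly. Their poses are not given: they have to be found in the camera images.
- tool_chest: small grey steel chest, one drawer, 150 deep (x) x 280 wide (y) x 80 high, fixed. Origin: centre of its underside, at bench level; z up. Its own -x points out of the front, the way the drawer opens. The open drawer fills y -140 to 140 before the chest out to x -203 (handle: x -248, y -50 to 50), from 13 mm above the bench up, over the 8 mm cable. There is free bench beside it, at y 160 to 350, x -120 to 60.
- drawer_slide (a joint): how far the drawer is out, in m: 0 fully home, 0.115 fully out at its stop. About 2.5 N of friction; it stays where it is left. Locked, it still has about 10 mm of play and is then stopped dead.
- tool_drawer: the drawer; axes as the chest's, origin at the chest's when home, shifting with the slide. Inside: x -78 to 55, y -128 to 128, floor 20 mm above the bench, walls to 55; the chest's top is at 74 (underside), so higher heaps jam. Fully out, x -78 to 37 is open from above, but a lock plate with studs covers the corner x -78 to -31, y 88 to 128, from 53 to 72 mm above the bench.
- drawer_handle (a point): middle of the drawer's handle: a straight bar, 10 mm thick, 84 mm long along the chest's y, 56 mm above the bench and 40 mm before the drawer's front face (35 mm clear behind it). The chest's top is 24 mm higher than the bar.
- lock_knob_top (a point): centre of the top face of the lock knob, 116 mm above the bench, on the knob's axis; does not turn.
- lock_knob: the lock knob with its spindle: round, ribbed, black, 37 mm thick, 33 mm high, on the chest's top (80 mm). Turns endlessly either way about the vertical (z), clicks at every quarter turn (about 0.1 N m) and jumps to the next click once past half way; each click locks or unlocks; its angle does not tell which. Turns only with the drawer within 3 mm of home. Origin: on its axis, at bench level.
- parts_cabinet: big grey-green drawer cabinet, fixed, 272 high, to the right of the chest: carry things past its front, or over its top. A wall stands 50 to 150 mm behind the tool chest.
- driver_red: cross-head screwdriver, 170 long (along its own y) x 27 x 26 high, handle 27 mm thick from y 5 to 85, thin blade of 5 mm from y -85 to 5 at 12 mm height. 70 g. Origin: centre of its underside. May be absent.
- chisel: cold chisel of dark steel, 169 long (along its own y) x 21 wide (x) x 16 high; round shank 15 mm thick from y -20 to 82, flat blade from y -84 to -20. Lies on the bench; may roll. Origin: centre of its underside. May be absent.
- adjustable_a: bright adjustable spanner on the bench, 200 long (along its own y) x 42 x 12 high; plain handle 18 to 24 wide from y -40 to 100, head beyond. Origin: centre of its underside. May be absent.
- adjustable_b: another adjustable spanner, the same as adjustable_a, that lies on the rubber mat on the chest's top (82 mm above the bench). May be absent.
- abrasive_block: grey abrasive block with a red back, 50 (x) x 90 (y) x 34 high. Origin: centre of its underside. It may stand before the drawer, clear of it, or be absent.
- tape_measure: yellow tape measure lying flat, 67 (x) x 84 (y) x 29 high; body x -34 to 34, y -30 to 39. Origin: centre of its underside. It may stand before the drawer, clear of it, or be absent.
- tape_roll: roll of black insulating tape lying flat, 64 diameter x 20 high. Origin: centre of its underside. It may stand before the drawer, clear of it, or be absent.

How it is judged:
On the way, in this order (a step that is already met when the one before it is completed fails the run):
1. the drawer is pulled open, at least 95 mm (value of joint drawer_slide above 0.095 m), for 0.2 s.
2. every tool lies in the drawer and the drawer is fully home (within 3 mm) (x of driver_red in the frame of tool_drawer between -0.078 and 0.056 m and y of driver_red in the frame of tool_drawer between -0.128 and 0.128 m and z of driver_red in the frame of tool_drawer between 0.012 and 0.074 m and x of chisel in the frame of tool_drawer between -0.078 and 0.056 m and y of chisel in the frame of tool_drawer between -0.128 and 0.128 m and z of chisel in the frame of tool_drawer between 0.012 and 0.074 m and x of adjustable_a in the frame of tool_drawer between -0.078 and 0.056 m and y of adjustable_a in the frame of tool_drawer between -0.128 and 0.128 m and z of adjustable_a in the frame of tool_drawer between 0.012 and 0.074 m and x of adjustable_b in the frame of tool_drawer between -0.078 and 0.056 m and y of adjustable_b in the frame of tool_drawer between -0.128 and 0.128 m and z of adjustable_b in the frame of tool_drawer between 0.012 and 0.074 m and value of joint drawer_slide below 0.003 m), for 0.2 s.
3. the drawer is tugged against its lock with more than 4 N for 0.3 s and the lock holds it (within 15 mm of home) (value of joint drawer_slide below 0.015 m and contact force between lock_knob and tool_drawer above 4 N), for 0.3 s.
At the end, for the whole second after the job is handed in: every tool lies in the drawer, the drawer is in to within its locked play (15 mm), and the abrasive block, tape measure and tape roll lie flat on the bench at rest (x of driver_red in the frame of tool_drawer between -0.078 and 0.056 m and y of driver_red in the frame of tool_drawer between -0.128 and 0.128 m and z of driver_red in the frame of tool_drawer between 0.012 and 0.074 m and x of chisel in the frame of tool_drawer between -0.078 and 0.056 m and y of chisel in the frame of tool_drawer between -0.128 and 0.128 m and z of chisel in the frame of tool_drawer between 0.012 and 0.074 m and x of adjustable_a in the frame of tool_drawer between -0.078 and 0.056 m and y of adjustable_a in the frame of tool_drawer between -0.128 and 0.128 m and z of adjustable_a in the frame of tool_drawer between 0.012 and 0.074 m and x of adjustable_b in the frame of tool_drawer between -0.078 and 0.056 m and y of adjustable_b in the frame of tool_drawer between -0.128 and 0.128 m and z of adjustable_b in the frame of tool_drawer between 0.012 and 0.074 m and height (world z) of abrasive_block between -0.01 and 0.012 m and angle between each of abrasive_block, tape_measure, tape_roll's own z axis and vertical below 0.2 rad and linear speed of each of abrasive_block, tape_measure, tape_roll, driver_red, chisel, adjustable_a, adjustable_b below 0.03 m/s and height (world z) of tape_measure between -0.01 and 0.012 m and height (world z) of tape_roll between -0.01 and 0.012 m and value of joint drawer_slide below 0.015 m); the robot touches nothing.
It fails at once if the drawer or its handle touches the abrasive block (contact force between tool_drawer and abrasive_block above 0.5 N).
It fails at once if the drawer or its handle touches the tape measure (contact force between tool_drawer and tape_measure above 0.5 N).
It fails at once if the drawer or its handle touches the tape roll (contact force between tool_drawer and tape_roll above 0.5 N).
Of driver_red, chisel, adjustable_a, adjustable_b only 2 to 4 are there at a start; the rules pass over those that are not, and their reading is None.
Of abrasive_block, tape_measure, tape_roll only 1 to 3 are there at a start; the rules pass over those that are not, and their reading is None.
At some moment in a run one of driver_red, adjustable_a may be knocked a few centimetres aside while the robot is not near it.
Once in a run the grip may slacken for a moment while it holds something.
It also fails if it takes over 210 s, if anything falls off the work surface, if the arm or the gripper's body presses on something with over 40 N, if the wrist force passes 120 N, or if a joint passes its speed limit or range.

ROBOT

A 7-joint arm with a two-finger parallel gripper is mounted at the origin on the work surface; the furniture and walls round the work are solid. World frame = base frame: x ahead of the robot, y to its left, z up, the work surface at z = 0. Lengths are in m, angles in rad, forces in N, time in s.
With the tool pointing down it reaches from about 0.425 to 0.875 m from the base axis. Payload 4.7 kg.
Tool frame: the origin (TCP) lies at the very end of the fingers, on their centre line; the grasp point (between the pads) lies ctrl.pinch_z behind it (ctrl.pinch_z is the distance from the TCP to the grasp point, in m); x points along the fingers, y is the direction in which the jaws open and shut, and the axes are right-handed (so a half turn about x gives the same grasp; the last joint's range is limited). The gripper opens to 87 mm and grips with 3 to 60 N. Pads are 19 mm wide; open, the fingers measure 117 mm over their backs; the gripper's body (75 mm by 190 mm) begins 51 mm behind the grasp point.
Start: joints at [1.215, 0.321, -0.07, 1.45, 0.023, 1.371, -0.057], TCP at [0.235, -0.606, 0.223] pointing down, gripper open.
Joint ranges: [-2.86, 2.86], [-0.3, 2.09], [-1.38, 1.24], [0.06, 2.45], [-1.56, 4.7], [0.09, 2.05], [-2.69, 2.69]. Speed limits (rad/s): [2.57, 2.57, 3.14, 3.14, 3.14, 3.14, 3.14].

INTERFACE

Orientations are given as a rotation vector (axis times angle).
In Python, from bench import get_state, get_image, camera_info, order, ctrl gives the robot as it stands.
- The arm moves only by the tool jog_arm, never from a script. Its arguments are lists of equal length, an entry for each row: "claw": the finger opening in mm, from 0 to 87; "xyz": the shift along the tool's x, y, z in mm, a list of three; "roll": the turn about the tool's x in degrees. In form: {"claw": [claw, ...], "xyz": [[tx, ty, tz], ...], "roll": [roll, ...]}. A call has 1 to 5 rows; each row is the pose to reach, as a shift and turn from the pose measured when the call began, along the tool's axes at that moment; what a row does not reach only later rows make up. A row lasts 1/10 s, in which the tool goes at most 50 mm and 8.59 degrees, less where a joint would pass 70% of its speed; a pose out of reach is approached as far as the arm can. A call with a gripper value outside its range is refused whole. The fingers move at their own pace and stop on an object; "force" is the grip in N (left out, the last holds). Time passes only in rows, so rows that repeat a pose let the fingers close. It gives the time, the measured TCP pose, the force and the opening at its end, in the units of the state.
- get_state(): the state, without advancing time (a new reading comes with each control period).
- get_image(name): name is "scene" or "top"; returns (picture, depth): 384x512x3 uint8, red, green, blue; 384x512 float32, m along the optical axis (not along the pixel's ray), 0 where there is no reading.
- camera_info(name): a dict with "intrinsics" (3x3 intrinsics, pixels), "dist" ([k1, k2, p1, p2, k3] as OpenCV has them; the pictures are not rectified), "rvec" (rotation vector, rad) and "tvec" (3), from world to camera coordinates, as OpenCV has them. Camera axes: x right, y down, z forward; pixel columns grow to the right and rows downward; lengths in m; the calibration is good to about 2 mm. A picture is of the moment at which its call begins. camera_info takes no time and is no camera call.
- order.close_job(): hands the job in, once; it reports no verdict.
The state is a dict: "time": time; "joint_positions": joint angles; "qd": joint speeds; "joint_torque": joint torques, N m; "position": TCP position; "tool_rot": TCP orientation; "ft_force": force on the tool from outside, world axes, zero at the start; "torque": the same for the moment, N m; "grip_width": opening from 0.0 (shut) to 1.0 (fully open).
Only numpy, scipy, OpenCV 4.12 (cv2) and the standard library are available. Lean on these libraries where they do the work, as an engineer would, in place of code of your own. Each camera call takes 0.05 s, during which the arm holds its last target. There are 200 camera calls.

## Working session

There is one attempt and no reset: what is moved stays moved. The work goes in short steps, Python scripts to look and compute and a tool call to move; the robot and the scene stay as the last step left them, time stands still between calls to the robot, and variables do not carry over. Pictures are saved under pics/ and viewed, about 12 in all and at most 16, crops included, and the job is handed in when it is done.

Besides the shell and the picture viewer there is one more tool, called after ">>>" in YAML: its name, and indented under it one key for each argument. jog_arm: Moves the arm, as the interface text tells. Its arguments: {"type":"object","properties":{"claw":{"type":"array"},"xyz":{"type":"array"},"roll":{"type":"array"},"force":{"type":"number"}},"required":["claw","xyz","roll"]}

```bash
mkdir -p pics; ls; cat > h.py <<'E'
import numpy as np, cv2
from bench import get_state, get_image, camera_info, order, ctrl
def cam(n):
    c=camera_info(n); K=np.array(c['intrinsics'],float); d=np.array(c['dist'],float)
    R=cv2.Rodrigues(np.array(c['rvec'],float))[0]; t=np.array(c['tvec'],float).ravel(); return K,d,R,t
def cloud(n,dep):
    K,d,R,t=cam(n); h,w=dep.shape
    uv=np.stack(np.meshgrid(np.arange(w),np.arange(h)),-1).reshape(-1,1,2).astype(np.float32)
    p=cv2.undistortPoints(uv,K,d).reshape(-1,2); z=dep.reshape(-1,1)
    X=np.hstack([p*z,z]); W=(X-t)@R; W[z[:,0]==0]=np.nan
    return W.reshape(h,w,3)
def proj(n,P):
    K,d,R,t=cam(n); return cv2.projectPoints(np.atleast_2d(np.asarray(P,float)),cv2.Rodrigues(R)[0],t,K,d)[0].reshape(-1,2)
def ray(n,u,v,z):
    K,d,R,t=cam(n); p=cv2.undistortPoints(np.array([[[u,v]]],np.float32),K,d).ravel()
    D=np.array([p[0],p[1],1])@R; C=-t@R; return C+D*(z-C[2])/D[2]
def snap(n,f):
    im,dep=get_image(n); cv2.imwrite('pics/'+f,im[...,::-1]); W=cloud(n,dep); np.savez('pics/'+f[:-4],im=im,W=W); return im,W
E
python3 - <<'E'
from h import *
s=get_state(); print({k:np.round(v,3).tolist() for k,v in s.items()}, ctrl.pinch_z)
R=cv2.Rodrigues(np.array(s['tool_rot']))[0]; print(R.round(3))
a=snap('scene','s1.png'); b=snap('top','t1.png')
for n in('scene','top'):
    K,d,R,t=cam(n); print(n,(-t@R).round(3),R[2].round(2))
cv2.imwrite('pics/both.png',cv2.resize(np.vstack([a[0],b[0]])[...,::-1],None,fx=.78,fy=.78))
E
```

```text
pics
{'time': 0.0, 'joint_positions': [1.215, 0.322, -0.07, 1.452, 0.023, 1.371, -0.057], 'qd': [-0.002, 0.001, -0.002, -0.0, 0.001, 0.0, 0.001], 'joint_torque': [-0.0, -49.128, -0.403, -31.252, -0.064, 0.044, 0.0], 'position': [0.235, -0.606, 0.221], 'tool_rot': [2.02, 0.38, -2.021], 'ft_force': [-0.14, -0.192, 0.194], 'torque': [-0.025, 0.025, 0.045], 'grip_width': 1.001} 0.0187
[[-0.001  0.361 -0.932]
 [ 0.002 -0.932 -0.361]
 [-1.    -0.002  0.   ]]
scene [-0.348 -0.729  1.314] [ 0.55  0.4  -0.73]
top [ 0.237 -0.075  1.666] [ 0.2   0.01 -0.98]
```

View pics/s1.png

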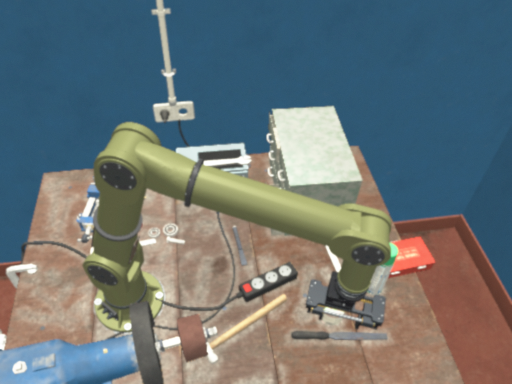

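View pics/t1.png

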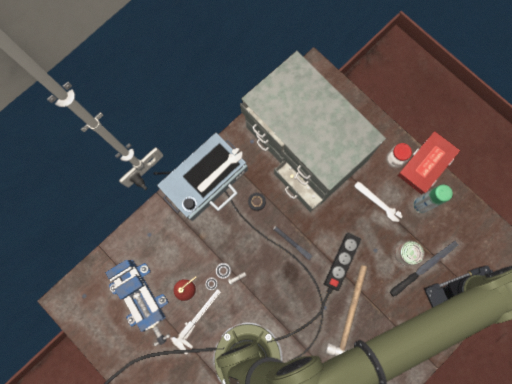

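The scene view is mostly blocked by the arm. The top view shows the chest near (203,175), with a spanner on it at (220,170) and the knob at (188,203). The tape roll is at (258,201), a chisel-like bar at (293,242), and spanner-like things at (378,202) and (197,318). I'll enlarge the crop and measure.

```bash
python3 - <<'E'
from h import *
z=np.load('pics/t1.npz'); im=z['im'];W=z['W']
A=im[120:250,150:330]; B=im[240:360,100:260]
A=cv2.resize(A,(800,578),interpolation=2)
cv2.imwrite('pics/c1.png',A[...,::-1])
B=cv2.resize(im[165:265,330:470],(400,286),interpolation=2); C=cv2.resize(im[250:355,100:247],(400,286),interpolation=2)
cv2.imwrite('pics/c2.png',np.hstack([B,C])[...,::-1])
for n,(u,v) in dict(knob=(188,203),spB=(212,175),spBhead=(236,156),handle=(226,199),roll=(258,201),chis=(293,242),spA=(375,199),spX=(205,310),red=(183,290),hammer=(355,305),strip=(343,262),blk=(434,293),cornL=(160,183),cornTop=(218,136)).items(): print(n,W[v,u].round(3))
E
```

```text
knob [0.51  0.201 0.113]
spB [0.612 0.125 0.094]
spBhead [0.679 0.043 0.099]
handle [0.534 0.078 0.06 ]
roll [ 0.54  -0.032 -0.006]
chis [ 0.39  -0.158  0.015]
spA [ 0.546 -0.453  0.013]
spX [0.155 0.146 0.004]
red [0.223 0.21  0.084]
hammer [ 0.178 -0.365  0.04 ]
strip [ 0.32  -0.328  0.042]
blk [ 0.224 -0.528  0.34 ]
cornL [0.585 0.307 0.081]
cornTop [0.758 0.11  0.079]
```

View pics/c1.png

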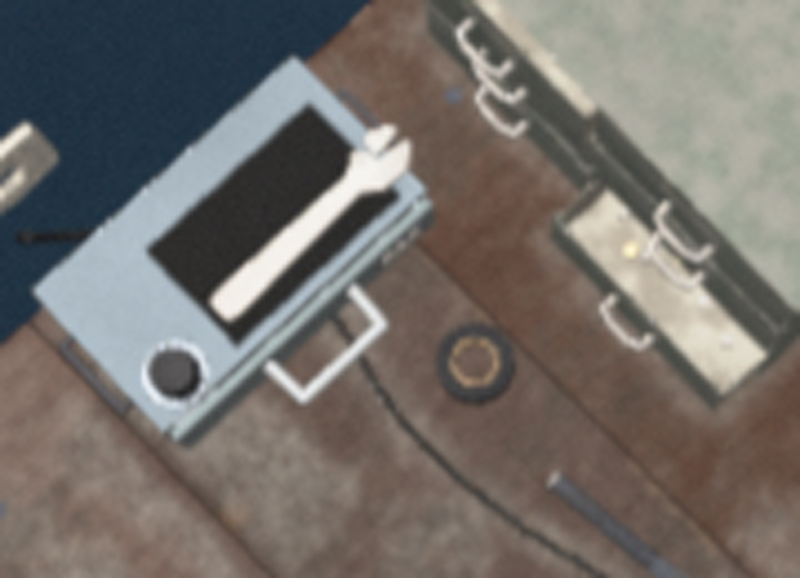

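View pics/c2.png

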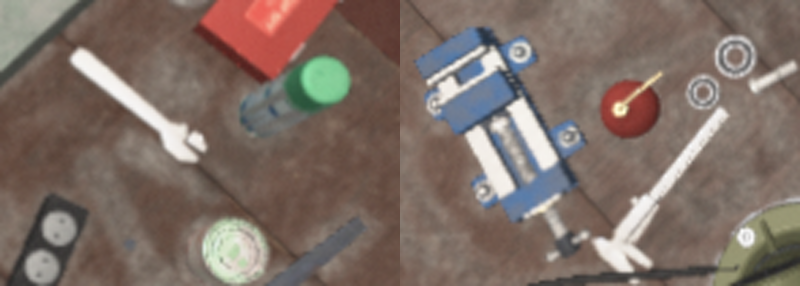

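The object at (197,318) is a caliper, so it isn't one of ours. The tools are spanner B on the mat, spanner A at about (0.55,-0.45) and the chisel. The tape roll stands before the drawer. No red driver is visible so far. Next I'll measure these properly.

```bash
cat >> h.py <<'E'
def seg(W,c,r,z0,z1,m=None):
    k=(np.hypot(W[...,0]-c[0],W[...,1]-c[1])<r)&(W[...,2]>z0)&(W[...,2]<z1)
    if m is not None:k&=m
    n,l=cv2.connectedComponents(k.astype(np.uint8))
    b=1+np.argmax([np.sum(l==i) for i in range(1,n)]); return W[l==b]
def rect(P):
    (c,s,a)=cv2.minAreaRect(P[:,:2].astype(np.float32)*1000); return np.round(c,1),np.round(s,1),round(a,1),P[:,2].mean().round(4),len(P)
E
python3 - <<'E'
from h import *
z=np.load('pics/t1.npz'); im=z['im'].astype(int);W=z['W']
P=seg(W,(0.63,0.17),.25,.072,.086); print('chest',rect(P))
P=seg(W,(0.62,0.12),.18,.087,.105,im.min(-1)>150); print('spB',rect(P))
P=seg(W,(0.51,0.201),.04,.1,.13); print('knob',rect(P),P.mean(0))
P=seg(W,(0.534,0.078),.12,.045,.067,im.min(-1)>130); print('handle',rect(P))
P=seg(W,(0.54,-0.03),.06,.012,.03); print('roll',rect(P),P.mean(0))
P=seg(W,(0.39,-.158),.13,.009,.03); print('chis',rect(P),P.mean(0))
P=seg(W,(0.52,-.46),.15,.006,.03,im.min(-1)>130); print('spA',rect(P),P.mean(0))
m=(abs(W[...,2])<.03); print('bench z near',np.nanmedian(W[190:240,200:280,2]))
E
```

```text
chest (array([616.3, 161.4]), array([171.3, 282.1]), 43.8, np.float64(0.0798), 2875)
spB (array([635.1, 102.5]), array([ 42.4, 196.4]), 42.0, np.float64(0.0928), 367)
knob (array([506.4, 199.3]), array([37.6, 35.5]), 45.4, np.float64(0.1138), 107) [0.50627294 0.19891985 0.11384431]
handle (array([540. ,  86.5]), array([45.7, 97.2]), 43.1, np.float64(0.0599), 125)
roll (array([537.2, -27.4]), array([63.4, 61.2]), 0.7, np.float64(0.0195), 178) [ 0.5360484  -0.02651107  0.01953539]
chis (array([ 387.3, -153.5]), array([167.4,  17.4]), 50.5, np.float64(0.0135), 162) [ 0.3898196  -0.15151218  0.01348668]
spA (array([ 536.9, -458.4]), array([199.3,  40.9]), 51.3, np.float64(0.0118), 353) [ 0.53502536 -0.46476502  0.01176761]
bench z near 0.0008812768600096758
```

```bash
cat >> h.py <<'E'
O=np.array([.621,.166]); th=np.deg2rad(43.6)
ex=np.array([np.cos(th),np.sin(th)]); ey=np.array([-ex[1],ex[0]])
def c2w(x,y): return O+x*ex+y*ey
def w2c(x,y): d=np.array([x,y])-O; return (np.array([d@ex,d@ey])*1000).round(1)
def go(x,y,z,jaw,rad=None):
    """jaw: world angle (deg) of the jaw direction, mod 180. prints shift in tool axes and roll"""
    s=get_state(); R=cv2.Rodrigues(np.array(s['tool_rot']))[0]; p=np.array(s['position'])
    d=R.T@(np.array([x,y,z])-p)*1000; a=np.degrees(np.arctan2(R[1,1],R[0,1]))
    r=(a-jaw+90)%180-90
    print('t',round(s['time'],2),'pos',p.round(4),'jaw',round(a,1),'q7',round(s['joint_positions'][6],2),'F',np.round(s['ft_force'],1),'grip',round(s['grip_width']*87,1))
    print('  shift',d.round(1),'roll',round(r,1),'or',round(r-180*np.sign(r),1))
E
python3 - <<'E'
from h import *
z=np.load('pics/t1.npz'); W=z['W']
P=seg(W,(.7,-.25),.4,.25,.30); print('cab',rect(P),cv2.boxPoints(cv2.minAreaRect(P[:,:2].astype(np.float32))).round(3))
P=seg(W,(.5,-.19),.12,.05,.24); print('drw',rect(P),P.max(0))
P=seg(W,(.55,-.59),.1,.03,.24); print('bottle etc',rect(P),P.max(0))
# max height map, 5cm cells
for X in np.arange(.25,.75,.05):
    r=[]
    for Y in np.arange(.4,-.7,-.05):
        k=(abs(W[...,0]-X)<.025)&(abs(W[...,1]-Y)<.025); r.append('%3d'%(np.nanmax(W[k][:,2])*1000) if k.any() else '  .')
    print('%.2f'%X,' '.join(r))
print('roll chest',w2c(.536,-.027),'knob',w2c(.506,.199),'spB',w2c(.635,.1025),'tgt',c2w(-.06,.24))
go(.536,-.027,.15,-2.9)
print(cam('scene')[0][0,0])
E
```

```text
cab (array([ 756.8, -206.6]), array([406.5, 244.8]), 42.9, np.float64(0.272), 9506) [[ 0.525 -0.255]
 [ 0.691 -0.435]
 [ 0.989 -0.158]
 [ 0.822  0.021]]
drw (array([ 579.6, -209.5]), array([141.5,  99.7]), 41.6, np.float64(0.1507), 558) [ 0.6178568  -0.12758912  0.2398896 ]
bottle etc (array([ 583.4, -618.7]), array([159.1, 106.7]), 22.3, np.float64(0.1172), 1116) [ 0.64960583 -0.54007885  0.23730267]
0.25  93  88  13  75 147 165  22  27  21  11   8  10  13  50  57  49  41  10 641 644 640 338
0.30  94  40  10  10  10  14  23  21  19  10  10  10  15  30  55  50  42  12  12  82 628 341
0.35   8   8   9   9  10  10  10   9  10   8  12  21  18  10  51  53  46  10  82  84  83  18
0.40   9  10   9   9  10   8  10  11  10  13  23  23  11  10  40  51  49   9  48  82  75  11
0.45   9  11   9  11  81   9   9   9  17  12  20  10   9  10   7  10  13  10  16  16  11  14
0.50 867  11  54  91 123  87  68  63  25  25  10  11  90  71   9  13   8  14  18  21 237 230
0.55 922 960 823  90 109 102  91  67  27  32  10  91 277 281 277  12  17  20  19  11 235 231
0.60   . 1018 1058  90  91 100 100  89  11  10  92 277 279 281 279 278  21  14  10  50  55  56
0.65   .   . 1067 1026  92  93  99  97  85  11 274 282 279 279 281 281 279  11 106 104  55  58
0.70   .   .   . 998 950  91  90 102  70 275 280 283 280 280 280 281 282 277 107 113  56  56
roll chest [-194.7  -81.1] knob [-60.5 103.2] spB [-33.7 -55.6] tgt [0.412041   0.29842407]
t 0.1 pos [ 0.2347 -0.6056  0.2216] jaw -68.8 q7 -0.06 F [-0.3  0.9  0.2] grip 87.6
  shift [  72.3 -430.5 -490.1] roll -65.9 or 114.1
445.9490902673403
```

>>> jog_arm:
  claw: [87,87,87,87,87]
  xyz:
    - [-5,-35,-36]
    - [-10,-70,-72]
    - [-19,-106,-108]
    - [-19,-141,-144]
    - [-19,-176,-180]
  roll: [0,0,0,0,0]

```text
time: 0.6
position: [0.3381, -0.3775, 0.2408]
tool_rot: [2.02, 0.379, -2.021]
ft_force: [0.5, 0.6, -0.1]
grip_width: 1.0
```

>>> jog_arm:
  claw: [87,87,87,87,87]
  xyz:
    - [0,-36,-36]
    - [0,-66,-72]
    - [20,-92,-105]
    - [30,-115,-138]
    - [40,-140,-170]
  roll: [0,0,0,0,0]

```text
time: 1.1
position: [0.4463, -0.1839, 0.2003]
tool_rot: [2.019, 0.379, -2.021]
ft_force: [0.2, -0.3, 0.4]
grip_width: 1.001
```

>>> jog_arm:
  claw: [87,87,87,87,87]
  xyz:
    - [0,0,0]
    - [0,0,0]
    - [0,0,0]
    - [0,0,0]
    - [0,0,0]
  roll: [-8.5,-17,-25.5,-34,-42.5]

```text
time: 1.6
position: [0.4459, -0.1837, 0.1999]
tool_rot: [1.534, 0.962, -1.536]
ft_force: [-1.0, 0.3, -0.1]
grip_width: 0.999
```

>>> jog_arm:
  claw: [87,87,87,87,87]
  xyz:
    - [0,0,0]
    - [0,0,0]
    - [0,0,0]
    - [0,0,0]
    - [0,0,0]
  roll: [-8.5,-17,-25.5,-34,-42.5]

```text
time: 2.1
position: [0.4456, -0.1835, 0.1995]
tool_rot: [0.99, 1.338, -0.99]
ft_force: [-0.3, -0.5, -0.3]
grip_width: 1.003
```

```bash
python3 - <<'E'
from h import *
go(.536,-.027,.08,43.6)
a=snap('scene','s2.png'); b=snap('top','t2.png')
cv2.imwrite('pics/b2.png',np.hstack([cv2.resize(a[0],(400,300)),cv2.resize(b[0],(400,300))])[...,::-1])
W=b[1]; im=b[0].astype(int)
P=seg(W,(0.52,-.46),.15,.006,.03,im.min(-1)>130); print('spA',rect(P),P.mean(0))
W=a[1]; im=a[0].astype(int)
for n,c,r,z0,z1 in (('roll',(.54,-.03),.06,.012,.03),('chis',(.39,-.158),.13,.009,.03),('knob',(.51,.2),.04,.1,.13),('spB',(.62,.12),.15,.088,.105)):
    try: print(n,rect(seg(W,c,r,z0,z1)))
    except Exception as e: print(n,'hidden')
E
```

```text
t 2.1 pos [ 0.4456 -0.1835  0.1995] jaw 16.9 q7 0.64 F [-0.3 -0.5 -0.3] grip 87.3
  shift [ 119.5  132.2 -123.2] roll -26.7 or 153.3
spA (array([ 541.8, -463.5]), array([198.7,  40.6]), 46.0, np.float64(0.0114), 353) [ 0.53632147 -0.4637239   0.01140166]
roll (array([524.9, -19.9]), array([68.7, 42.9]), 57.1, np.float64(0.0194), 93)
chis (array([ 389.5, -154.8]), array([172.2,  19.8]), 49.6, np.float64(0.0133), 148)
knob (array([506.6, 199.8]), array([40.7, 36. ]), 77.6, np.float64(0.1128), 82)
spB (array([620.9, 106. ]), array([ 45.7, 185. ]), 44.9, np.float64(0.0928), 213)
```

View pics/b2.png

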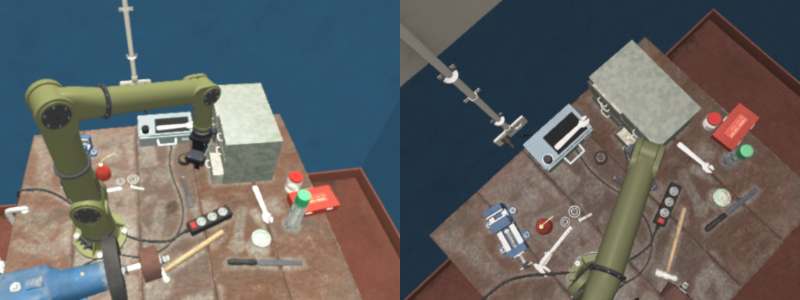

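The scene (left) and top (right) views are now clear. Spanner A is at about (262,203) left and (695,157) right, the chisel at (188,192) left, B is on the chest, and the roll stands before the drawer. There is no driver, tape measure or block. Both views agree on the chisel and knob to a few mm. Next I'll grip the roll.

>>> jog_arm:
  claw: [87,87,87,87,87]
  xyz:
    - [20,33,-31]
    - [50,66,-62]
    - [90,99,-92]
    - [120,132,-123]
    - [120,132,-123]
  roll: [-7,-14,-21,-27,-27]

```text
time: 2.7
position: [0.5361, -0.0228, 0.0766]
tool_rot: [0.634, 1.485, -0.63]
ft_force: [0.1, 0.3, -0.1]
grip_width: 0.998
```

```bash
python3 - <<'E'
from h import *
go(.536,-.027,.005,43.6)
E
```

```text
t 2.7 pos [ 0.5361 -0.0228  0.0766] jaw 43.7 q7 0.62 F [ 0.1  0.3 -0.1] grip 86.8
  shift [71.6 -2.9  3.5] roll 0.1 or -179.9
```

>>> jog_arm:
  claw: [87,87,87,50,50]
  xyz:
    - [36,-3,3]
    - [71,-3,3]
    - [71,-3,3]
    - [71,-3,3]
    - [71,-3,3]
  roll: [0,0,0,0,0]
  force: 20

```text
time: 3.2
position: [0.5357, -0.0269, 0.0061]
tool_rot: [0.635, 1.484, -0.631]
ft_force: [-0.1, -0.7, 0.6]
grip_width: 0.894
```

>>> jog_arm:
  claw: [50,50,50,50,50]
  xyz:
    - [0,0,0]
    - [0,0,0]
    - [-40,0,0]
    - [-80,0,0]
    - [-120,0,0]
  roll: [0,0,0,0,0]

```text
time: 3.7
position: [0.536, -0.0274, 0.1277]
tool_rot: [0.635, 1.484, -0.631]
ft_force: [1.0, -0.1, 0.1]
grip_width: 0.713
```

```bash
python3 - <<'E'
from h import *
go(*c2w(-.06,.24),.15,43.6)
E
```

```text
t 3.7 pos [ 0.536  -0.0274  0.1277] jaw 43.6 q7 0.66 F [ 1.  -0.1  0.1] grip 62.0
  shift [ -19.9  135.1 -321.5] roll 0.0 or -180.0
```

>>> jog_arm:
  claw: [50,50,50,50,50]
  xyz:
    - [-25,15,-38]
    - [-25,30,-76]
    - [-25,46,-114]
    - [-25,63,-152]
    - [-25,80,-190]
  roll: [0,0,0,0,0]

```text
time: 4.2
position: [0.4622, 0.1663, 0.1546]
tool_rot: [0.635, 1.482, -0.632]
ft_force: [1.1, -0.3, -0.3]
grip_width: 0.718
```

>>> jog_arm:
  claw: [50,50,50,50,50]
  xyz:
    - [0,15,-38]
    - [0,30,-76]
    - [0,46,-114]
    - [0,55,-131]
    - [0,55,-131]
  roll: [0,0,0,0,0]

```text
time: 4.7
position: [0.4098, 0.3026, 0.156]
tool_rot: [0.632, 1.484, -0.626]
ft_force: [-0.4, -0.0, -0.1]
grip_width: 0.714
```

```bash
python3 - <<'E'
from h import *
go(*c2w(-.06,.24),.007,43.6)
E
```

```text
t 4.7 pos [0.4098 0.3026 0.156 ] jaw 43.9 q7 -0.01 F [-0.4 -0.  -0.1] grip 62.1
  shift [149.   -1.4   5.7] roll 0.3 or -179.7
```

>>> jog_arm:
  claw: [50,50,50,50,50]
  xyz:
    - [45,0,0]
    - [90,0,0]
    - [125,0,0]
    - [149,0,0]
    - [149,0,0]
  roll: [0,0,0,0,0]

```text
time: 5.2
position: [0.4083, 0.301, 0.0046]
tool_rot: [0.631, 1.486, -0.631]
ft_force: [0.3, -0.4, -0.9]
grip_width: 0.719
```

>>> jog_arm:
  claw: [50,87,87,87,87]
  xyz:
    - [0,0,0]
    - [0,0,0]
    - [0,0,0]
    - [-45,0,0]
    - [-90,0,0]
  roll: [0,0,0,0,0]

```text
time: 5.7
position: [0.4082, 0.3003, 0.0955]
tool_rot: [0.629, 1.488, -0.632]
ft_force: [1.2, -0.2, 0.5]
grip_width: 0.96
```

```bash
python3 - <<'E'
from h import *
go(*c2w(-.128,0),.14,43.6)
W=snap('top','t3.png')[1]
try: print('roll',rect(seg(W,(.41,.3),.07,.01,.03)))
except Exception as e: print(e)
E
```

```text
t 5.7 pos [0.4082 0.3003 0.0955] jaw 43.8 q7 -0.07 F [ 1.2 -0.2  0.5] grip 83.5
  shift [-46.4 -67.7 243.3] roll 0.2 or -179.8
roll (array([428.5, 282.1]), array([30.5,  7.7]), 48.0, np.float64(0.0197), 20)
```

>>> jog_arm:
  claw: [87,60,36,36,36]
  xyz:
    - [-45,0,0]
    - [-46,-14,49]
    - [-46,-28,98]
    - [-46,-41,147]
    - [-46,-54,195]
  roll: [0,0,0,0,0]

```text
time: 6.25
position: [0.5085, 0.126, 0.1495]
tool_rot: [0.635, 1.476, -0.622]
ft_force: [0.9, 0.2, 0.6]
grip_width: 0.719
```

>>> jog_arm:
  claw: [36,36,36,36,36]
  xyz:
    - [0,-14,48]
    - [0,-14,48]
    - [0,-14,48]
    - [30,-14,48]
    - [30,-14,48]
  roll: [0,0,0,0,0]

```text
time: 6.75
position: [0.5288, 0.0833, 0.117]
tool_rot: [0.632, 1.482, -0.622]
ft_force: [-0.7, -0.2, -0.6]
grip_width: 0.423
```

```bash
python3 - <<'E'
from h import *
go(*c2w(-.128,0),.038,43.6)
W=snap('top','t4.png')[1]
print('roll',rect(seg(W,(.41,.3),.07,.01,.03)))
E
```

```text
t 6.75 pos [0.5288 0.0833 0.117 ] jaw 44.1 q7 0.43 F [-0.7 -0.2 -0.6] grip 36.8
  shift [79.  -4.6  4.1] roll 0.5 or -179.5
roll (array([405.9, 297.8]), array([62.7, 60.2]), 89.6, np.float64(0.0187), 195)
```

Roll placed at (0.406,0.298), flat, with its top at 19 mm. Now for the handle.

>>> jog_arm:
  claw: [36,36,36,36,36]
  xyz:
    - [0,-5,4]
    - [25,-5,4]
    - [50,-5,4]
    - [79,-5,4]
    - [79,-5,4]
  roll: [0,0,0,0,0]

```text
time: 7.3
position: [0.5266, 0.0775, 0.0374]
tool_rot: [0.63, 1.485, -0.623]
ft_force: [-1.3, 0.4, 0.1]
grip_width: 0.417
```

>>> jog_arm:
  claw: [0,0,0,0,0]
  xyz:
    - [0,0,0]
    - [0,0,0]
    - [0,0,0]
    - [0,0,0]
    - [0,0,0]
  roll: [0,0,0,0,0]
  force: 30

```text
time: 7.8
position: [0.5279, 0.0779, 0.0387]
tool_rot: [0.631, 1.483, -0.621]
ft_force: [1.0, 1.1, 4.0]
grip_width: 0.104
```

```bash
python3 - <<'E'
from h import *
go(*c2w(-.128,0),.038,43.6)
E
```

```text
t 7.8 pos [0.5279 0.0779 0.0387] jaw 44.1 q7 0.38 F [1.  1.1 4. ] grip 9.0
  shift [0.7 0.2 0.4] roll 0.5 or -179.5
```

>>> jog_arm:
  claw: [0,0,0,0,0]
  xyz:
    - [0,-6,0]
    - [0,-12,0]
    - [0,-18,0]
    - [0,-22,0]
    - [0,-22,0]
  roll: [0,0,0,0,0]

```text
time: 8.3
position: [0.5206, 0.0708, 0.0391]
tool_rot: [0.645, 1.47, -0.6]
ft_force: [28.3, 17.5, -32.2]
grip_width: 0.102
```

```bash
python3 - <<'E'
from h import *
go(*c2w(-.128,0),.038,43.6)
E
```

```text
t 8.3 pos [0.5206 0.0708 0.0391] jaw 44.3 q7 0.42 F [ 28.3  17.5 -32.2] grip 8.9
  shift [ 1.4 10.4  0.4] roll 0.7 or -179.3
```

Locked: it stopped after 10 mm. I'll push it home, then turn the knob one click.

>>> jog_arm:
  claw: [0,0,0,0,0]
  xyz:
    - [0,5,0]
    - [0,9,0]
    - [0,12,0]
    - [0,13,0]
    - [0,13,0]
  roll: [0,0,0,0,0]

```text
time: 8.8
position: [0.5289, 0.0788, 0.0388]
tool_rot: [0.644, 1.471, -0.602]
ft_force: [-0.2, -2.6, -5.4]
grip_width: 0.103
```

>>> jog_arm:
  claw: [36,36,36,36,36]
  xyz:
    - [0,0,0]
    - [0,0,0]
    - [-40,0,0]
    - [-80,0,0]
    - [-120,0,0]
  roll: [0,0,0,0,0]

```text
time: 9.3
position: [0.5271, 0.0776, 0.1609]
tool_rot: [0.644, 1.47, -0.6]
ft_force: [0.6, -0.3, -0.2]
grip_width: 0.399
```

```bash
python3 - <<'E'
from h import *
go(.5065,.1993,.16,43.6)
E
```

```text
t 9.3 pos [0.5271 0.0776 0.1609] jaw 44.3 q7 0.5 F [ 0.6 -0.3 -0.2] grip 34.7
  shift [   3.2   70.3 -101.4] roll 0.7 or -179.3
```

>>> jog_arm:
  claw: [60,60,60,60,60]
  xyz:
    - [0,25,-37]
    - [3,50,-74]
    - [3,70,-101]
    - [3,70,-101]
    - [3,70,-101]
  roll: [0,0,0,0,0]

```text
time: 9.8
position: [0.5066, 0.2003, 0.1609]
tool_rot: [0.643, 1.47, -0.596]
ft_force: [0.5, -0.4, 0.9]
grip_width: 0.671
```

```bash
python3 - <<'E'
from h import *
go(.5065,.1993,.09,43.6)
s=get_state();print(cv2.Rodrigues(np.array(s['tool_rot']))[0][:,0].round(3))
E
```

```text
t 9.8 pos [0.5066 0.2003 0.1609] jaw 44.5 q7 0.24 F [ 0.5 -0.4  0.9] grip 58.4
  shift [70.9 -2.9  0.8] roll 0.9 or -179.1
[ 0.02   0.023 -1.   ]
```

>>> jog_arm:
  claw: [60,60,60,0,0]
  xyz:
    - [40,-3,1]
    - [71,-3,1]
    - [71,-3,1]
    - [71,-3,1]
    - [71,-3,1]
  roll: [0,0,0,0,0]
  force: 30

```text
time: 10.3
position: [0.5082, 0.1991, 0.0918]
tool_rot: [0.645, 1.467, -0.596]
ft_force: [-0.5, -0.4, 0.3]
grip_width: 0.582
```

>>> jog_arm:
  claw: [0,0,0,0,0]
  xyz:
    - [0,0,0]
    - [0,0,0]
    - [0,0,0]
    - [0,0,0]
    - [0,0,0]
  roll: [0,0,8.5,17,25.5]

```text
time: 10.8
position: [0.5109, 0.2012, 0.0938]
tool_rot: [0.997, 1.337, -0.932]
ft_force: [6.2, 3.2, -2.8]
grip_width: 0.42
```

>>> jog_arm:
  claw: [0,0,0,0,0]
  xyz:
    - [0,0,0]
    - [0,0,0]
    - [0,0,0]
    - [0,0,0]
    - [0,0,0]
  roll: [8.5,17,25.5,34,42]

```text
time: 11.3
position: [0.5098, 0.2014, 0.0938]
tool_rot: [1.542, 0.992, -1.473]
ft_force: [-2.1, 1.7, -3.7]
grip_width: 0.418
```

```bash
python3 - <<'E'
from h import *
go(.5065,.1993,.09,43.6-90)
s=get_state();print(s['torque'])
E
```

```text
t 11.3 pos [0.5098 0.2014 0.0938] jaw -23.6 q7 -0.96 F [-2.1  1.7 -3.7] grip 36.4
  shift [ 3.7 -2.3  3.3] roll 22.8 or -157.2
[-0.13259899  0.40590285  0.010215  ]
```

>>> jog_arm:
  claw: [0,0,0,0,0]
  xyz:
    - [0,0,0]
    - [0,0,0]
    - [0,0,0]
    - [0,0,0]
    - [0,0,0]
  roll: [8.5,16,23,23,23]

```text
time: 11.8
position: [0.5093, 0.2017, 0.094]
tool_rot: [1.815, 0.726, -1.746]
ft_force: [-2.1, 2.1, -2.9]
grip_width: 0.414
```

>>> jog_arm:
  claw: [60,60,60,60,60]
  xyz:
    - [0,0,0]
    - [0,0,0]
    - [-35,0,0]
    - [-70,0,0]
    - [-70,0,0]
  roll: [0,0,0,0,0]

```text
time: 12.3
position: [0.5112, 0.201, 0.1698]
tool_rot: [1.824, 0.724, -1.736]
ft_force: [0.4, 0.5, 0.4]
grip_width: 0.677
```

```bash
python3 - <<'E'
from h import *
go(.5275,.0775,.16,43.6)
E
```

```text
t 12.3 pos [0.5112 0.201  0.1698] jaw -46.4 q7 -1.29 F [0.4 0.5 0.4] grip 58.9
  shift [  6.8 100.7  73.8] roll 90.0 or -90.0
```

>>> jog_arm:
  claw: [36,36,36,36,36]
  xyz:
    - [0,25,18]
    - [7,50,37]
    - [7,75,55]
    - [7,101,74]
    - [7,101,74]
  roll: [-8.5,-17,-25,-34,-42]

```text
time: 12.8
position: [0.5286, 0.0707, 0.1594]
tool_rot: [1.305, 1.163, -1.225]
ft_force: [0.7, 1.1, -0.2]
grip_width: 0.427
```

>>> jog_arm:
  claw: [36,36,36,36,36]
  xyz:
    - [0,0,0]
    - [0,0,0]
    - [0,0,0]
    - [0,0,0]
    - [0,0,0]
  roll: [-8.5,-17,-25.5,-34,-42.5]

```text
time: 13.3
position: [0.529, 0.0703, 0.1595]
tool_rot: [0.733, 1.429, -0.668]
ft_force: [0.1, -0.1, -0.2]
grip_width: 0.415
```

```bash
python3 - <<'E'
from h import *
go(.5275,.0775,.038,43.6)
s=get_state();print(cv2.Rodrigues(np.array(s['tool_rot']))[0][:,0].round(3))
E
```

```text
t 13.3 pos [0.529  0.0703 0.1595] jaw 38.4 q7 0.45 F [ 0.1 -0.1 -0.2] grip 36.1
  shift [121.5  -2.4  -7.1] roll -5.2 or 174.8
[ 0.039  0.026 -0.999]
```

>>> jog_arm:
  claw: [36,36,36,36,36]
  xyz:
    - [10,-2,-7]
    - [40,-2,-7]
    - [80,-2,-7]
    - [121,-2,-7]
    - [121,-2,-7]
  roll: [-5,-5,-5,-5,-5]

```text
time: 13.8
position: [0.5234, 0.0769, 0.0335]
tool_rot: [0.662, 1.459, -0.606]
ft_force: [-1.1, -0.6, -0.2]
grip_width: 0.412
```

>>> jog_arm:
  claw: [0,0,0,0,0]
  xyz:
    - [0,0,0]
    - [0,0,0]
    - [0,0,0]
    - [0,0,0]
    - [0,0,0]
  roll: [0,0,0,0,0]

```text
time: 14.3
position: [0.5258, 0.0775, 0.0356]
tool_rot: [0.664, 1.454, -0.603]
ft_force: [2.5, 1.8, 5.0]
grip_width: 0.104
```

>>> jog_arm:
  claw: [0,0,0,0,0]
  xyz:
    - [0,-6,0]
    - [0,-12,0]
    - [0,-16,0]
    - [0,-16,0]
    - [0,-16,0]
  roll: [0,0,0,0,0]

```text
time: 14.8
position: [0.5138, 0.0658, 0.0355]
tool_rot: [0.663, 1.454, -0.604]
ft_force: [-0.4, 0.8, 6.5]
grip_width: 0.1
```

```bash
python3 - <<'E'
from h import *
go(*c2w(-.128-.114,0),.038,43.6)
s=get_state();print(cv2.Rodrigues(np.array(s['tool_rot']))[0][:,0].round(3))
E
```

```text
t 14.8 pos [0.5138 0.0658 0.0355] jaw 43.4 q7 0.46 F [-0.4  0.8  6.5] grip 8.7
  shift [ -6.5 -95.1   1.7] roll -0.2 or 179.8
[ 0.034  0.025 -0.999]
```

>>> jog_arm:
  claw: [0,0,0,0,0]
  xyz:
    - [-1,-22,0]
    - [-2,-44,1]
    - [-3,-66,1]
    - [-4,-84,1]
    - [-4,-96,1]
  roll: [0,0,0,0,0]

```text
time: 15.3
position: [0.4463, -0.0, 0.0358]
tool_rot: [0.669, 1.449, -0.601]
ft_force: [23.0, 21.1, -23.2]
grip_width: 0.106
```

```bash
python3 - <<'E'
from h import *
go(*c2w(-.128-.114,0),.038,43.6)
s=get_state();print(cv2.Rodrigues(np.array(s['tool_rot']))[0][:,0].round(3),w2c(*s['position'][:2]))
E
```

```text
t 15.3 pos [ 0.4463 -0.      0.0358] jaw 43.3 q7 0.69 F [ 23.   21.1 -23.2] grip 9.2
  shift [-2.2 -0.9  0.3] roll -0.3 or 179.7
[ 0.04   0.029 -0.999] [-2.41e+02  2.00e-01]
```

>>> jog_arm:
  claw: [0,36,36,36,36]
  xyz:
    - [0,1,0]
    - [0,1,0]
    - [-10,1,0]
    - [-50,1,0]
    - [-100,1,0]
  roll: [0,0,0,0,0]

```text
time: 15.8
position: [0.4401, -0.0021, 0.1354]
tool_rot: [0.668, 1.456, -0.603]
ft_force: [0.9, -0.8, -0.2]
grip_width: 0.365
```

```bash
python3 - <<'E'
from h import *
a,W=snap('top','t5.png')
im=a.astype(int)
P=seg(W,(0.62,0.12),.18,.087,.105,im.min(-1)>150); r=rect(P); print('spB',r,w2c(*r[0]/1000))
# handle centreline: slice along chest y
q=np.array([w2c(*p[:2]) for p in P])
for y in range(-150,60,20):
    k=abs(q[:,1]-y)<8
    if k.sum()>3: print(y,q[k,0].mean().round(1),np.ptp(q[k,0]).round(1))
go(*c2w(-.034,-.045),.16,43.6)
s=get_state();print(cv2.Rodrigues(np.array(s['tool_rot']))[0][:,0].round(3))
E
```

```text
spB (array([632.1,  98.8]), array([ 41.4, 198.2]), 45.7, np.float64(0.0928), 352) [-38.3 -56.3]
-150 -33.6 35.8
-130 -37.2 41.7
-110 -36.4 32.0
-90 -37.3 16.4
-70 -37.3 17.0
-50 -38.8 17.6
-30 -38.4 21.0
-10 -39.2 20.7
10 -39.3 22.4
30 -41.1 23.6
t 15.85 pos [ 0.446  -0.0024  0.1447] jaw 43.3 q7 0.79 F [ 3.8 -0.   5.6] grip 33.4
  shift [ -3.5 209.6  42.8] roll -0.3 or 179.7
[ 0.048  0.027 -0.998]
```

>>> jog_arm:
  claw: [50,50,50,50,50]
  xyz:
    - [-4,45,9]
    - [-4,90,18]
    - [-4,135,27]
    - [-4,180,37]
    - [-4,205,43]
  roll: [0,0,0,0,0]

```text
time: 16.35
position: [0.6259, 0.1084, 0.1604]
tool_rot: [0.669, 1.442, -0.598]
ft_force: [0.1, -0.1, -0.9]
grip_width: 0.575
```

```bash
python3 - <<'E'
from h import *
go(*c2w(-.0385,-.045),.086,43.6)
s=get_state();print(cv2.Rodrigues(np.array(s['tool_rot']))[0][:,0].round(3))
E
```

```text
t 16.35 pos [0.6259 0.1084 0.1604] jaw 43.4 q7 0.39 F [ 0.1 -0.1 -0.9] grip 50.0
  shift [74.2 -6.3 -1. ] roll -0.2 or 179.8
[ 0.047  0.028 -0.998]
```

>>> jog_arm:
  claw: [50,50,50,0,0]
  xyz:
    - [25,-6,-1]
    - [50,-6,-1]
    - [74,-6,-1]
    - [74,-6,-1]
    - [74,-6,-1]
  roll: [0,0,0,0,0]
  force: 35

```text
time: 16.85
position: [0.6238, 0.1066, 0.0861]
tool_rot: [0.668, 1.444, -0.599]
ft_force: [0.1, 0.1, -0.1]
grip_width: 0.469
```

>>> jog_arm:
  claw: [0,0,0,0,0]
  xyz:
    - [0,0,0]
    - [0,0,0]
    - [-20,0,0]
    - [-45,0,0]
    - [-70,0,0]
  roll: [0,0,0,0,0]

```text
time: 17.35
position: [0.6201, 0.1046, 0.1569]
tool_rot: [0.667, 1.444, -0.599]
ft_force: [0.0, 0.2, 0.3]
grip_width: 0.048
```

```bash
python3 - <<'E'
from h import *
go(*c2w(-.115+.0,.018),.16,43.6)
s=get_state();print(cv2.Rodrigues(np.array(s['tool_rot']))[0][:,0].round(3),s['grip_width']*87)
E
```

```text
t 17.35 pos [0.6201 0.1046 0.1569] jaw 43.4 q7 0.39 F [0.  0.2 0.3] grip 4.2
  shift [ -7.5 -72.  -61.5] roll -0.2 or 179.8
[ 0.045  0.027 -0.999] 4.155814574544233
```

```bash
python3 - <<'E'
from h import *
a,W=snap('top','t6.png'); b,W2=snap('scene','s6.png')
cv2.imwrite('pics/b6.png',np.hstack([cv2.resize(a[110:240,160:330],(400,306),interpolation=2),cv2.resize(b[100:230,120:290],(400,306),interpolation=2)])[...,::-1])
E
```

```text
(no output)
```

View pics/b6.png

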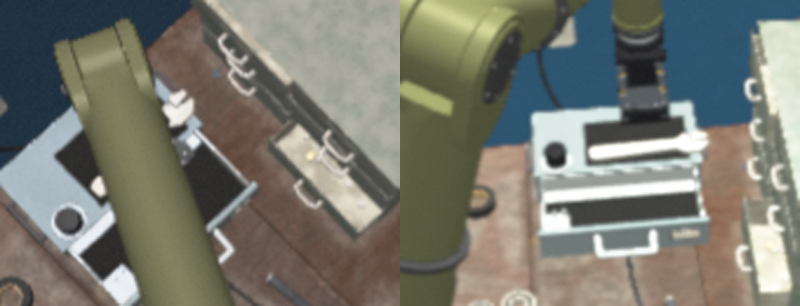

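```bash
python3 - <<'E'
from h import *
for f in('t6','s6'):
    z=np.load(f'pics/{f}.npz'); im=z['im'].astype(int);W=z['W']
    P=seg(W,(0.62,0.10),.18,.086,.105,(im.min(-1)>140)); r=rect(P); print(f,r,w2c(*r[0]/1000))
    q=np.array([[*w2c(*p[:2]),p[2]*1000] for p in P])
    for y in range(-150,60,20):
        k=abs(q[:,1]-y)<8
        if k.sum()>3: print(y,q[k,0].mean().round(1),np.ptp(q[k,0]).round(1),q[k,2].mean().round(1))
go(*c2w(-.0385,-.045),.083,43.6)
E
```

```text
t6 (array([684.7,  45.4]), array([44.6, 44.2]), 27.3, np.float64(0.0929), 110) [ -37.  -131.3]
-150 -35.9 31.2 92.9
-130 -37.4 40.8 92.6
-110 -40.2 33.4 93.6
s6 (array([631.1, 102.8]), array([ 52.1, 198.1]), 43.8, np.float64(0.0921), 270) [-36.3 -52.7]
-150 -37.8 26.6 90.9
-130 -41.6 46.0 92.5
-110 -39.4 46.2 92.4
-90 -41.0 31.3 91.8
-70 -42.2 19.3 92.8
-50 -43.9 23.8 92.4
-30 -46.9 23.5 92.6
-10 -44.9 30.4 92.2
10 -48.7 25.0 92.8
30 -48.1 31.0 92.2
50 -47.1 19.1 91.5
t 17.45 pos [0.6228 0.1052 0.1605] jaw 43.4 q7 0.39 F [1.5 0.8 0.6] grip 1.4
  shift [77.5 -2.3 -1.5] roll -0.2 or 179.8
```

The closing simply lacked time before the lift. I'll try again, slower and slightly lower.

>>> jog_arm:
  claw: [44,44,44,44,44]
  xyz:
    - [0,-3,-1]
    - [0,-3,-1]
    - [25,-3,-1]
    - [50,-3,-1]
    - [76,-3,-1]
  roll: [0,0,0,0,0]

```text
time: 17.95
position: [0.6233, 0.1057, 0.0828]
tool_rot: [0.669, 1.438, -0.597]
ft_force: [-2.9, 0.3, 122.9]
grip_width: 0.389
```

>>> jog_arm:
  claw: [0,0,0,0,0]
  xyz:
    - [1,0,0]
    - [1,0,0]
    - [1,0,0]
    - [1,0,0]
    - [1,0,0]
  roll: [0,0,0,0,0]

```text
time: 18.45
position: [0.6226, 0.1038, 0.0831]
tool_rot: [0.666, 1.439, -0.601]
ft_force: [-6.8, -4.3, 15.2]
grip_width: 0.223
```

>>> jog_arm:
  claw: [0,0,0,0,0]
  xyz:
    - [0,0,0]
    - [-15,0,0]
    - [-30,0,0]
    - [-50,0,0]
    - [-70,0,0]
  roll: [0,0,0,0,0]

```text
time: 18.95
position: [0.6186, 0.1022, 0.1539]
tool_rot: [0.666, 1.44, -0.601]
ft_force: [-0.1, -0.3, -2.2]
grip_width: 0.221
```

```bash
python3 - <<'E'
from h import *
go(*c2w(-.115,.018),.14,43.6)
s=get_state();print(cv2.Rodrigues(np.array(s['tool_rot']))[0][:,0].round(3))
a,W=snap('scene','s7.png'); im=a.astype(int)
q=W[(np.hypot(W[...,0]-.63,W[...,1]-.1)<.16)&(W[...,2]>.11)&(W[...,2]<.19)&(im.min(-1)>150)]; print(len(q)); print(rect(q), q[:,2].min())
E
```

```text
t 18.95 pos [0.6186 0.1022 0.1539] jaw 43.3 q7 0.39 F [-0.1 -0.3 -2.2] grip 19.2
  shift [  9.3 -70.2 -62.4] roll -0.3 or 179.7
[ 0.048  0.024 -0.999]
189
(array([619.3,  92.8]), array([ 46.7, 196.7]), 49.2, np.float64(0.1628), 189) 0.1485994942626326
```

>>> jog_arm:
  claw: [0,0,0,0,0]
  xyz:
    - [-5,-25,-21]
    - [-3,-50,-42]
    - [-3,-73,-62]
    - [-3,-73,-62]
    - [-3,-73,-62]
  roll: [0,0,0,0,0]

```text
time: 19.5
position: [0.5249, 0.0975, 0.1559]
tool_rot: [0.667, 1.433, -0.598]
ft_force: [1.1, -0.7, -1.6]
grip_width: 0.222
```

```bash
python3 - <<'E'
from h import *
go(*c2w(-.118,.018),.03,43.6)
s=get_state();print(w2c(*s['position'][:2]))
E
```

```text
t 19.5 pos [0.5249 0.0975 0.1559] jaw 43.4 q7 0.46 F [ 1.1 -0.7 -1.6] grip 19.3
  shift [125.6  -8.2  -4.1] roll -0.2 or 179.8
[-116.8   16.6]
```

>>> jog_arm:
  claw: [0,0,0,0,0]
  xyz:
    - [25,-2,-1]
    - [50,-4,-2]
    - [75,-6,-3]
    - [98,-7,-4]
    - [98,-7,-4]
  roll: [0,0,0,0,0]

```text
time: 20.0
position: [0.5207, 0.0976, 0.0546]
tool_rot: [0.666, 1.439, -0.6]
ft_force: [0.1, -0.1, -3.7]
grip_width: 0.224
```

>>> jog_arm:
  claw: [0,0,0,0,0]
  xyz:
    - [8,0,0]
    - [14,0,0]
    - [20,0,0]
    - [26,0,0]
    - [26,0,0]
  roll: [0,0,0,0,0]

```text
time: 20.5
position: [0.5216, 0.0981, 0.0281]
tool_rot: [0.666, 1.44, -0.601]
ft_force: [-0.5, -1.4, -2.9]
grip_width: 0.228
```

```bash
python3 - <<'E'
from h import *
go(*c2w(-.118,.018),.03,43.6)
s=get_state();print(w2c(*s['position'][:2]))
E
```

```text
t 20.5 pos [0.5216 0.0981 0.0281] jaw 43.3 q7 0.35 F [-0.5 -1.4 -2.9] grip 19.8
  shift [-1.8  0.9  1.4] roll -0.3 or 179.7
[-118.8   19.4]
```

>>> jog_arm:
  claw: [32,32,32,32,32]
  xyz:
    - [0,0,0]
    - [0,0,0]
    - [-25,0,0]
    - [-70,0,0]
    - [-115,0,0]
  roll: [0,0,0,0,0]

```text
time: 21.0
position: [0.5158, 0.0957, 0.1445]
tool_rot: [0.666, 1.44, -0.6]
ft_force: [-0.1, 0.3, 0.7]
grip_width: 0.366
```

```bash
python3 - <<'E'
from h import *
for n in ('top','scene'):
    a,W=snap(n,n[0]+'8.png')
    try:
        P=seg(W,(.39,-.155),.13,.008,.03); print(n,rect(P))
        th2=np.deg2rad(50);u=np.array([np.cos(th2),np.sin(th2)]);v=np.array([-u[1],u[0]])
        d=P[:,:2]-np.array([.3885,-.1545]); q=np.c_[d@u,d@v]*1000
        for y in range(-80,90,20):
            k=abs(q[:,0]-y)<8
            if k.sum()>2: print(y,q[k,1].mean().round(1),np.ptp(q[k,1]).round(1),(P[k,2].mean()*1000).round(1))
    except Exception as e: print(e)
    if n=='scene':
        k=(abs(W[...,2]-.03)<.012)&(a.min(-1)>140); 
        q=W[k]; q=np.array([np.r_[w2c(*p[:2]),p[2]*1000] for p in q]); q=q[(q[:,0]>-185)&(q[:,0]<-75)&(abs(q[:,1])<125)]; print('drawer',len(q),q.min(0),q.max(0),q.mean(0))
go(.409,-.129,.1,-40)
E
```

```text
top (array([ 388.6, -154.8]), array([166.5,  19. ]), 49.1, np.float64(0.0131), 186)
-80 1.1 18.0 12.0
-60 1.0 18.2 11.0
-40 1.0 16.2 13.0
-20 1.4 15.0 12.3
0 1.3 15.3 14.3
20 0.8 13.8 13.5
40 2.4 12.9 14.0
60 2.1 11.7 14.9
80 1.1 13.3 14.0
scene (array([ 389.1, -154.5]), array([171.2,  20. ]), 49.5, np.float64(0.013), 159)
-80 0.1 20.1 11.0
-60 1.2 18.6 11.2
-40 1.7 16.7 11.2
-20 0.9 14.6 13.3
0 1.5 13.0 13.9
20 0.3 13.2 12.6
40 2.2 13.5 15.3
60 1.8 13.9 13.5
80 0.8 15.4 14.5
drawer 418 [-149.         -123.4          18.00232064] [-75.3        123.7         39.05132203] [-111.49880383    3.18492823   26.22359293]
t 21.1 pos [0.5208 0.0966 0.1502] jaw 43.4 q7 0.47 F [ 0.7 -0.6  0.2] grip 31.8
  shift [  37.9 -238.8   86.2] roll 83.4 or -96.6
```

>>> jog_arm:
  claw: [44,44,44,44,44]
  xyz:
    - [-4,-46,17]
    - [-4,-92,34]
    - [-2,-138,51]
    - [0,-184,68]
    - [0,-230,84]
  roll: [0,0,0,0,0]

```text
time: 21.6
position: [0.4107, -0.124, 0.1385]
tool_rot: [0.668, 1.425, -0.596]
ft_force: [-0.2, -0.4, -0.6]
grip_width: 0.504
```

>>> jog_arm:
  claw: [44,44,44,44,44]
  xyz:
    - [0,0,0]
    - [0,0,0]
    - [0,0,0]
    - [0,0,0]
    - [0,0,0]
  roll: [8.5,17,25.5,34,42.5]

```text
time: 22.1
position: [0.4109, -0.1241, 0.1387]
tool_rot: [1.248, 1.181, -1.146]
ft_force: [0.0, -0.9, 0.5]
grip_width: 0.509
```

>>> jog_arm:
  claw: [44,44,44,44,44]
  xyz:
    - [0,0,0]
    - [0,0,0]
    - [0,0,0]
    - [0,0,0]
    - [0,0,0]
  roll: [8.5,17,25.5,34,42.5]

```text
time: 22.6
position: [0.4112, -0.1241, 0.1389]
tool_rot: [1.789, 0.755, -1.663]
ft_force: [-0.3, -0.3, -0.3]
grip_width: 0.509
```

```bash
python3 - <<'E'
from h import *
go(.411,-.127,.03,-40.6)
s=get_state();print(cv2.Rodrigues(np.array(s['tool_rot']))[0][:,0].round(3))
E
```

```text
t 22.6 pos [ 0.4112 -0.1241  0.1389] jaw -42.4 q7 -0.37 F [-0.3 -0.3 -0.3] grip 44.3
  shift [108.6  -1.9   8.6] roll -1.8 or 178.2
[ 0.064  0.02  -0.998]
```

>>> jog_arm:
  claw: [44,44,44,44,44]
  xyz:
    - [30,-1,3]
    - [60,-2,6]
    - [90,-2,8]
    - [108,-2,9]
    - [108,-2,9]
  roll: [-2,-2,-2,-2,-2]

```text
time: 23.1
position: [0.4087, -0.1263, 0.0284]
tool_rot: [1.764, 0.784, -1.643]
ft_force: [-0.5, 1.5, -0.3]
grip_width: 0.505
```

```bash
python3 - <<'E'
from h import *
go(.411,-.127,.008,-40.6)
s=get_state();print(cv2.Rodrigues(np.array(s['tool_rot']))[0][:,0].round(3))
E
```

```text
t 23.1 pos [ 0.4087 -0.1263  0.0284] jaw -40.4 q7 -0.42 F [-0.5  1.5 -0.3] grip 43.9
  shift [20.5  1.6  0.2] roll 0.2 or -179.8
[ 0.06   0.023 -0.998]
```

>>> jog_arm:
  claw: [44,44,44,44,44]
  xyz:
    - [6,1,0]
    - [12,1,0]
    - [17,1,0]
    - [21,1,0]
    - [21,1,0]
  roll: [0,0,0,0,0]

```text
time: 23.6
position: [0.4105, -0.1263, 0.0073]
tool_rot: [1.764, 0.785, -1.643]
ft_force: [-0.6, -0.0, -0.5]
grip_width: 0.508
```

>>> jog_arm:
  claw: [0,0,0,0,0]
  xyz:
    - [0,0,0]
    - [0,0,0]
    - [0,0,0]
    - [0,0,0]
    - [0,0,0]
  roll: [0,0,0,0,0]

```text
time: 24.1
position: [0.4107, -0.1265, 0.0074]
tool_rot: [1.764, 0.784, -1.643]
ft_force: [-0.4, -0.1, 0.9]
grip_width: 0.162
```

>>> jog_arm:
  claw: [0,0,0,0,0]
  xyz:
    - [0,0,0]
    - [-35,0,0]
    - [-70,0,0]
    - [-110,0,0]
    - [-140,0,0]
  roll: [0,0,0,0,0]

```text
time: 24.6
position: [0.4023, -0.1296, 0.1491]
tool_rot: [1.764, 0.783, -1.642]
ft_force: [0.6, -0.4, -1.0]
grip_width: 0.16
```

```bash
python3 - <<'E'
from h import *
go(*c2w(-.165,.02),.15,43.6)
s=get_state();print(cv2.Rodrigues(np.array(s['tool_rot']))[0][:,0].round(3))
a,W=snap('scene','s9.png')
for z0,z1 in((.1,.2),(.008,.03)):
    P=W[(np.hypot(W[...,0]-.40,W[...,1]+.14)<.1)&(W[...,2]>z0)&(W[...,2]<z1)]; print(len(P), P.mean(0) if len(P) else '')
E
```

```text
t 24.6 pos [ 0.4023 -0.1296  0.1491] jaw -40.3 q7 -0.31 F [ 0.6 -0.4 -1. ] grip 13.9
  shift [   8.6  -62.  -204.8] roll -83.9 or 96.1
[ 0.062  0.022 -0.998]
213 [ 0.37650474 -0.16081251  0.15858519]
55 [ 0.36726223 -0.12216719  0.01015945]
```

>>> jog_arm:
  claw: [0,0,0,0,0]
  xyz:
    - [0,-13,-43]
    - [-2,-26,-86]
    - [-2,-39,-129]
    - [-2,-52,-172]
    - [-2,-62,-205]
  roll: [0,0,0,0,0]

```text
time: 25.15
position: [0.49, 0.0685, 0.1647]
tool_rot: [1.765, 0.778, -1.634]
ft_force: [0.0, -0.6, -2.1]
grip_width: 0.162
```

>>> jog_arm:
  claw: [0,0,0,0,0]
  xyz:
    - [0,0,0]
    - [0,0,0]
    - [0,0,0]
    - [0,0,0]
    - [0,0,0]
  roll: [-8.5,-17,-25.5,-34,-42.5]

```text
time: 25.65
position: [0.4894, 0.0685, 0.1639]
tool_rot: [1.219, 1.194, -1.117]
ft_force: [-0.6, -0.1, -1.8]
grip_width: 0.158
```

>>> jog_arm:
  claw: [0,0,0,0,0]
  xyz:
    - [0,0,0]
    - [0,0,0]
    - [0,0,0]
    - [0,0,0]
    - [0,0,0]
  roll: [-8.5,-17,-25.5,-34,-42.5]

```text
time: 26.15
position: [0.4887, 0.0685, 0.1631]
tool_rot: [0.636, 1.43, -0.568]
ft_force: [-0.1, 0.6, -1.8]
grip_width: 0.159
```

```bash
python3 - <<'E'
from h import *
go(*c2w(-.165,.02),.05,43.6)
s=get_state();print(cv2.Rodrigues(np.array(s['tool_rot']))[0][:,0].round(3),w2c(*s['position'][:2]))
a,W=snap('scene','s10.png')
P=W[(W[...,2]>.13)&(W[...,2]<.185)]
q=np.array([np.r_[w2c(*p[:2]),p[2]*1000] for p in P]); q=q[(q[:,0]>-230)&(q[:,0]<-120)&(abs(q[:,1])<150)]; print(len(q),q.min(0),q.max(0))
cv2.imwrite('pics/c10.png',cv2.resize(a[100:250,130:330],(400,300),interpolation=2)[...,::-1])
E
```

```text
t 26.15 pos [0.4887 0.0685 0.1631] jaw 45.6 q7 0.62 F [-0.1  0.6 -1.8] grip 13.8
  shift [112.8  -8.7  -3.2] roll 2.0 or -178.0
[ 0.065  0.019 -0.998] [-163.    20.6]
105 [-176.3         -96.5         154.11667633] [-150.7          71.8         180.43030864]
```

View pics/c10.png

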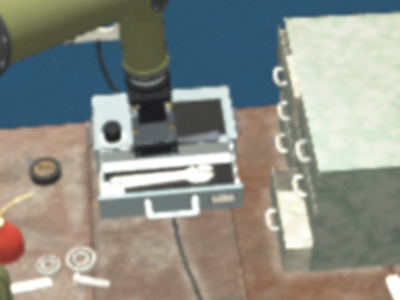

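Spanner B lies in the drawer (about (165,178) in this crop) and the chisel is held above it, spanning y -96 to 72. Lowering the chisel.

```bash
python3 - <<'E'
from h import *
go(*c2w(-.159,.018),.06,43.6)
go(*c2w(-.159,.018),.031,43.6)
E
```

```text
t 26.2 pos [0.4888 0.0685 0.1632] jaw 45.9 q7 0.62 F [ 0.5  0.  -2.3] grip 14.3
  shift [103.2  -2.2  -0.7] roll 2.3 or -177.7
t 26.2 pos [0.4888 0.0685 0.1632] jaw 45.9 q7 0.62 F [ 0.5  0.  -2.3] grip 14.3
  shift [132.2  -4.   -1.7] roll 2.3 or -177.7
```

>>> jog_arm:
  claw: [0,0,0,0,0]
  xyz:
    - [30,-1,0]
    - [60,-2,-1]
    - [90,-3,-1]
    - [103,-3,-1]
    - [103,-3,-1]
  roll: [2,2,2,2,2]

```text
time: 26.7
position: [0.4908, 0.0691, 0.0583]
tool_rot: [0.66, 1.428, -0.592]
ft_force: [-0.4, 0.2, -1.1]
grip_width: 0.159
```

>>> jog_arm:
  claw: [0,0,0,0,0]
  xyz:
    - [6,0,0]
    - [12,0,0]
    - [18,0,0]
    - [23,0,0]
    - [27,-1,0]
  roll: [0,0,0,0,0]

```text
time: 27.2
position: [0.492, 0.069, 0.0311]
tool_rot: [0.66, 1.428, -0.592]
ft_force: [0.4, -1.3, -1.8]
grip_width: 0.161
```

```bash
python3 - <<'E'
from h import *
go(*c2w(-.159,.018),.031,43.6)
E
```

```text
t 27.2 pos [0.492  0.069  0.0311] jaw 43.8 q7 0.39 F [ 0.4 -1.3 -1.8] grip 14.0
  shift [0.2 1.3 0.8] roll 0.2 or -179.8
```

>>> jog_arm:
  claw: [25,25,25,25,25]
  xyz:
    - [0,0,0]
    - [0,0,0]
    - [0,0,0]
    - [-25,0,0]
    - [-70,0,0]
  roll: [0,0,0,0,0]

```text
time: 27.7
position: [0.4854, 0.0675, 0.0996]
tool_rot: [0.66, 1.434, -0.593]
ft_force: [0.3, -1.4, -0.1]
grip_width: 0.284
```

>>> jog_arm:
  claw: [25,25,25,25,25]
  xyz:
    - [-30,0,0]
    - [-60,0,0]
    - [-90,0,0]
    - [-135,0,0]
    - [-135,0,0]
  roll: [0,0,0,0,0]

```text
time: 28.2
position: [0.4814, 0.0652, 0.2405]
tool_rot: [0.66, 1.423, -0.59]
ft_force: [0.9, 0.0, 0.1]
grip_width: 0.287
```

```bash
python3 - <<'E'
from h import *
go(.40,-.22,.235,-40)
for n in('top','scene'):
    a,W=snap(n,n[0]+'11.png'); im=a.astype(int)
    P=seg(W,(0.53,-.46),.16,.006,.03,im.min(-1)>130); r=rect(P); print('spA',n,r)
    cv2.imwrite('pics/c11%s.png'%n,a[...,::-1])
    k=(abs(W[...,2]-.03)<.015)&(im.max(-1)<125)
    q=np.array([np.r_[w2c(*p[:2]),p[2]*1000] for p in W[k]]); q=q[(q[:,0]>-188)&(q[:,0]<-140)&(abs(q[:,1])<120)&(q[:,2]>30)]; print('drawer>30mm dark',len(q),q.min(0) if len(q) else '',q.max(0) if len(q) else '')
a=cv2.imread('pics/c11scene.png')
cv2.imwrite('pics/c11.png',cv2.resize(a[110:230,160:260],(600,720))[:600])
E
```

```text
t 28.2 pos [0.4814 0.0652 0.2405] jaw 43.9 q7 0.67 F [0.9 0.  0.1] grip 24.9
  shift [  -5.5 -256.2  149.4] roll 83.9 or -96.1
spA top (array([ 536.6, -458.4]), array([199.7,  41.3]), 51.6, np.float64(0.0115), 342)
drawer>30mm dark 39 [-177.6         -97.7          30.12431792] [-152.2         -41.5          37.46379382]
spA scene (array([ 535.8, -460.9]), array([198.8,  43.2]), 53.2, np.float64(0.0116), 336)
drawer>30mm dark 1 [-140.4         -82.5          30.47564173] [-140.4         -82.5          30.47564173]
```

View pics/c11.png

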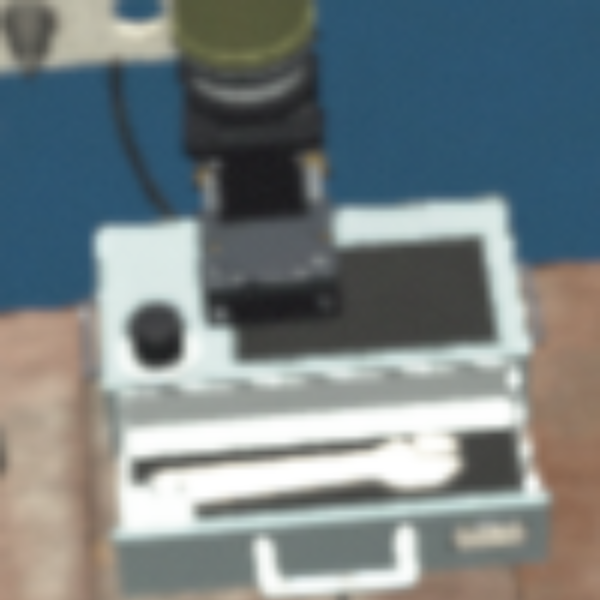

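The picture shows spanner B in the drawer. The top depth finds the chisel at x -178 to -152, just behind the drawer front. Both views agree on spanner A, at (0.536,-0.460) with its axis at 52°.

>>> jog_arm:
  claw: [44,44,44,44,44]
  xyz:
    - [-5,-42,24]
    - [-5,-84,48]
    - [-5,-126,72]
    - [-5,-168,97]
    - [-5,-210,122]
  roll: [0,0,0,0,0]

```text
time: 28.8
position: [0.41, -0.1701, 0.2304]
tool_rot: [0.659, 1.433, -0.593]
ft_force: [0.7, -0.1, 0.5]
grip_width: 0.501
```

>>> jog_arm:
  claw: [44,44,44,44,44]
  xyz:
    - [0,-40,26]
    - [0,-40,26]
    - [0,-40,26]
    - [0,-40,26]
    - [0,-40,26]
  roll: [8.5,17,25.5,34,42.5]

```text
time: 29.3
position: [0.3985, -0.2161, 0.2271]
tool_rot: [1.238, 1.193, -1.146]
ft_force: [0.2, -0.5, 0.5]
grip_width: 0.508
```

>>> jog_arm:
  claw: [44,44,44,44,44]
  xyz:
    - [0,0,0]
    - [0,0,0]
    - [0,0,0]
    - [0,0,0]
    - [0,0,0]
  roll: [8.5,17,25.5,34,42.5]

```text
time: 29.8
position: [0.3977, -0.2155, 0.2253]
tool_rot: [1.778, 0.771, -1.669]
ft_force: [-0.2, 0.1, -0.5]
grip_width: 0.506
```

```bash
python3 - <<'E'
from h import *
go(.43,-.37,.23,-38)
go(.5455,-.447,.1,-38)
E
```

```text
t 29.8 pos [ 0.3977 -0.2155  0.2253] jaw -41.9 q7 -0.16 F [-0.2  0.1 -0.5] grip 44.0
  shift [ -6.9 127.3  93.2] roll -3.9 or 176.1
t 29.8 pos [ 0.3977 -0.2155  0.2253] jaw -41.9 q7 -0.16 F [-0.2  0.1 -0.5] grip 44.0
  shift [127.  261.8  80.5] roll -3.9 or 176.1
```

>>> jog_arm:
  claw: [44,44,44,44,44]
  xyz:
    - [-7,36,26]
    - [-7,72,52]
    - [-7,108,79]
    - [-7,127,93]
    - [-7,127,93]
  roll: [-4,-4,-4,-4,-4]

```text
time: 30.3
position: [0.4285, -0.3728, 0.2271]
tool_rot: [1.734, 0.82, -1.627]
ft_force: [0.1, 0.2, -0.2]
grip_width: 0.505
```

>>> jog_arm:
  claw: [44,44,44,44,44]
  xyz:
    - [10,40,-4]
    - [50,80,-9]
    - [90,120,-12]
    - [130,135,-13]
    - [130,135,-13]
  roll: [0,0,0,0,0]

```text
time: 30.8
position: [0.5475, -0.4381, 0.0912]
tool_rot: [1.733, 0.837, -1.633]
ft_force: [-1.2, 0.9, -1.2]
grip_width: 0.504
```

```bash
python3 - <<'E'
from h import *
go(.5455,-.447,.03,-38)
go(.5455,-.447,.006,-38)
a,W=snap('scene','s12.png'); im=a.astype(int)
P=seg(W,(0.53,-.46),.16,.006,.03,im.min(-1)>130); r=rect(P); print('spA',r)
E
```

```text
t 30.8 pos [ 0.5475 -0.4381  0.0912] jaw -38.0 q7 -0.15 F [-1.2  0.9 -1.2] grip 43.9
  shift [60.7  3.4 11.6] roll 0.0 or -180.0
t 30.8 pos [ 0.5475 -0.4381  0.0912] jaw -38.0 q7 -0.15 F [-1.2  0.9 -1.2] grip 43.9
  shift [84.6  3.2 13. ] roll 0.0 or -180.0
spA (array([ 535.7, -478.5]), array([172.7,  51.3]), 45.3, np.float64(0.0117), 308)
```

>>> jog_arm:
  claw: [44,44,44,44,44]
  xyz:
    - [20,3,4]
    - [40,3,8]
    - [60,3,12]
    - [60,3,12]
    - [60,3,12]
  roll: [0,0,0,0,0]

```text
time: 31.35
position: [0.5455, -0.4476, 0.0354]
tool_rot: [1.733, 0.832, -1.631]
ft_force: [0.7, -0.3, 0.2]
grip_width: 0.507
```

>>> jog_arm:
  claw: [44,44,44,44,44]
  xyz:
    - [6,0,0]
    - [12,0,0]
    - [18,0,1]
    - [24,0,1]
    - [24,0,1]
  roll: [0,0,0,0,0]

```text
time: 31.85
position: [0.5451, -0.4469, 0.0099]
tool_rot: [1.733, 0.835, -1.632]
ft_force: [0.9, -0.5, -1.0]
grip_width: 0.511
```

>>> jog_arm:
  claw: [0,0,0,0,0]
  xyz:
    - [0,0,0]
    - [0,0,0]
    - [0,0,0]
    - [0,0,0]
    - [0,0,0]
  roll: [0,0,0,0,0]

```text
time: 32.35
position: [0.5463, -0.4477, 0.0114]
tool_rot: [1.733, 0.832, -1.63]
ft_force: [1.0, -0.6, 4.0]
grip_width: 0.137
```

```bash
python3 - <<'E'
from h import *
go(.5455,-.447,.2,-38)
a,W=snap('scene','s13.png'); im=a.astype(int)
P=seg(W,(0.53,-.46),.16,.006,.03,im.min(-1)>130); r=rect(P); print('spA',r)
E
```

```text
t 32.35 pos [ 0.5463 -0.4477  0.0114] jaw -38.0 q7 -0.15 F [ 1.  -0.6  4. ] grip 11.9
  shift [-188.3    1.4  -10.4] roll -0.0 or 180.0
spA (array([ 509.5, -492.9]), array([116.1,  42. ]), 51.5, np.float64(0.0123), 223)
```

Too high: the tips are at 11 mm against the spanner's 12 mm top. Reopening and lowering.

>>> jog_arm:
  claw: [44,44,44,44,44]
  xyz:
    - [0,0,0]
    - [0,0,0]
    - [0,0,0]
    - [0,0,0]
    - [0,0,0]
  roll: [0,0,0,0,0]

```text
time: 32.9
position: [0.546, -0.4475, 0.011]
tool_rot: [1.733, 0.833, -1.631]
ft_force: [-0.1, 0.1, 0.5]
grip_width: 0.453
```

>>> jog_arm:
  claw: [44,44,44,44,44]
  xyz:
    - [2,0,0]
    - [4,0,0]
    - [6,0,0]
    - [7,0,0]
    - [7,0,0]
  roll: [0,0,0,0,0]

```text
time: 33.4
position: [0.5461, -0.4471, 0.0037]
tool_rot: [1.733, 0.833, -1.631]
ft_force: [-0.7, 0.5, 0.5]
grip_width: 0.504
```

```bash
python3 - <<'E'
from h import *
go(.5455,-.447,.005,-38)
a,W=snap('top','t13.png'); im=a.astype(int)
P=seg(W,(0.53,-.46),.16,.006,.03,im.min(-1)>130); r=rect(P); print('spA',r)
E
```

```text
t 33.4 pos [ 0.5461 -0.4471  0.0037] jaw -38.0 q7 -0.16 F [-0.7  0.5  0.5] grip 43.9
  shift [-1.3 -0.5  0.2] roll -0.0 or 180.0
spA (array([ 580.1, -404.6]), array([62.2, 25.4]), 50.8, np.float64(0.0119), 106)
```

>>> jog_arm:
  claw: [0,0,0,0,0]
  xyz:
    - [0,0,0]
    - [0,0,0]
    - [0,0,0]
    - [0,0,0]
    - [0,0,0]
  roll: [0,0,0,0,0]

```text
time: 33.95
position: [0.5462, -0.4471, 0.004]
tool_rot: [1.733, 0.833, -1.631]
ft_force: [0.4, 1.6, 0.6]
grip_width: 0.227
```

>>> jog_arm:
  claw: [0,0,0,0,0]
  xyz:
    - [-10,0,0]
    - [-20,0,0]
    - [-50,0,0]
    - [-80,0,0]
    - [-110,0,0]
  roll: [0,0,0,0,0]

```text
time: 34.45
position: [0.5413, -0.451, 0.1156]
tool_rot: [1.733, 0.833, -1.631]
ft_force: [0.2, 0.2, -3.3]
grip_width: 0.227
```

```bash
python3 - <<'E'
from h import *
go(.43,-.37,.22,-38)
go(.40,-.215,.23,-38)
go(*c2w(-.142,.0),.22,43.6)
E
```

```text
t 34.45 pos [ 0.5413 -0.451   0.1156] jaw -38.0 q7 -0.12 F [ 0.2  0.2 -3.3] grip 19.7
  shift [-106.2 -136.3   -1.1] roll -0.0 or 180.0
t 34.45 pos [ 0.5413 -0.451   0.1156] jaw -38.0 q7 -0.12 F [ 0.2  0.2 -3.3] grip 19.7
  shift [-112.  -255.3 -105.3] roll -0.0 or 180.0
t 34.45 pos [ 0.5413 -0.451   0.1156] jaw -38.0 q7 -0.12 F [ 0.2  0.2 -3.3] grip 19.7
  shift [ -86.8 -336.5 -400.2] roll -81.6 or 98.4
```

>>> jog_arm:
  claw: [0,0,0,0,0]
  xyz:
    - [-45,0,0]
    - [-85,-25,0]
    - [-106,-65,-1]
    - [-106,-105,-1]
    - [-106,-136,-1]
  roll: [0,0,0,0,0]

```text
time: 34.95
position: [0.4291, -0.3691, 0.2216]
tool_rot: [1.732, 0.831, -1.63]
ft_force: [-0.4, 1.1, -2.9]
grip_width: 0.223
```

>>> jog_arm:
  claw: [0,0,0,0,0]
  xyz:
    - [-2,-30,-26]
    - [-4,-60,-52]
    - [-6,-90,-78]
    - [-6,-119,-104]
    - [-6,-119,-104]
  roll: [0,0,0,0,0]

```text
time: 35.45
position: [0.399, -0.2085, 0.2325]
tool_rot: [1.725, 0.835, -1.626]
ft_force: [0.6, -0.8, -2.0]
grip_width: 0.224
```

```bash
python3 - <<'E'
from h import *
go(*c2w(-.142,.0),.2,43.6)
E
```

```text
t 35.45 pos [ 0.399  -0.2085  0.2325] jaw -37.6 q7 -0.1 F [ 0.6 -0.8 -2. ] grip 19.5
  shift [  46.6  -74.6 -289.8] roll -81.2 or 98.8
```

>>> jog_arm:
  claw: [0,0,0,0,0]
  xyz:
    - [4,-11,-42]
    - [8,-22,-84]
    - [12,-33,-126]
    - [16,-44,-168]
    - [20,-54,-210]
  roll: [0,0,0,0,0]

```text
time: 35.95
position: [0.4853, -0.0069, 0.2235]
tool_rot: [1.725, 0.832, -1.625]
ft_force: [0.7, 0.3, -3.1]
grip_width: 0.225
```

>>> jog_arm:
  claw: [0,0,0,0,0]
  xyz:
    - [8,-11,-40]
    - [20,-20,-80]
    - [26,-20,-80]
    - [26,-20,-80]
    - [26,-20,-80]
  roll: [-8,-16,-24,-32,-40]

```text
time: 36.45
position: [0.5192, 0.0699, 0.2014]
tool_rot: [1.214, 1.22, -1.125]
ft_force: [-0.4, -0.3, -2.4]
grip_width: 0.222
```

>>> jog_arm:
  claw: [0,0,0,0,0]
  xyz:
    - [0,0,0]
    - [0,0,0]
    - [0,0,0]
    - [0,0,0]
    - [0,0,0]
  roll: [-8.5,-17,-25.5,-34,-41]

```text
time: 36.95
position: [0.5193, 0.0697, 0.202]
tool_rot: [0.657, 1.448, -0.586]
ft_force: [0.4, -0.4, -2.3]
grip_width: 0.223
```

```bash
python3 - <<'E'
from h import *
go(*c2w(-.14,.0),.075,43.6)
s=get_state();print(cv2.Rodrigues(np.array(s['tool_rot']))[0][:,0].round(3),w2c(*s['position'][:2]))
a,W=snap('scene','s14.png')
P=W[(W[...,2]>s['position'][2]-.025)&(W[...,2]<s['position'][2]+.025)&(a.min(-1)>140)]
q=np.array([np.r_[w2c(*p[:2]),p[2]*1000] for p in P]); q=q[(q[:,0]>-230)&(q[:,0]<-50)&(abs(q[:,1])<150)]; print(len(q),q.min(0),q.max(0))
E
```

```text
t 36.95 pos [0.5193 0.0697 0.202 ] jaw 44.2 q7 0.52 F [ 0.4 -0.4 -2.3] grip 19.4
  shift [126.8  -6.6  -1. ] roll 0.6 or -179.4
[ 0.045  0.029 -0.999] [-140.1    0.4]
225 [-166.7        -111.7         194.43290566] [-122.4          86.4         218.88402044]
```

>>> jog_arm:
  claw: [0,0,0,0,0]
  xyz:
    - [30,-2,0]
    - [60,-4,-1]
    - [90,-6,-1]
    - [120,-6,-1]
    - [127,-6,-1]
  roll: [0,0,0,0,0]

```text
time: 37.5
position: [0.5178, 0.0692, 0.0721]
tool_rot: [0.654, 1.453, -0.587]
ft_force: [-0.4, 0.2, -3.4]
grip_width: 0.223
```

>>> jog_arm:
  claw: [0,0,0,0,0]
  xyz:
    - [7,0,0]
    - [14,-1,0]
    - [20,-1,0]
    - [26,-1,0]
    - [29,-1,0]
  roll: [0,0,0,0,0]

```text
time: 38.0
position: [0.5184, 0.0692, 0.043]
tool_rot: [0.654, 1.453, -0.587]
ft_force: [-0.5, 0.7, -3.2]
grip_width: 0.222
```

```bash
python3 - <<'E'
from h import *
go(*c2w(-.14,.0),.044,43.6)
s=get_state();print(w2c(*s['position'][:2]))
E
```

```text
t 38.0 pos [0.5184 0.0692 0.043 ] jaw 44.3 q7 0.32 F [-0.5  0.7 -3.2] grip 19.3
  shift [-0.9  1.1  0.7] roll 0.7 or -179.3
[-141.1    0.7]
```

Release, rise, then look at the drawer from above.

>>> jog_arm:
  claw: [30,30,30,30,30]
  xyz:
    - [0,0,0]
    - [0,0,0]
    - [0,0,0]
    - [-20,0,0]
    - [-60,0,0]
  roll: [0,0,0,0,0]

```text
time: 38.5
position: [0.514, 0.0673, 0.1018]
tool_rot: [0.654, 1.458, -0.588]
ft_force: [0.6, -1.2, 1.1]
grip_width: 0.347
```

>>> jog_arm:
  claw: [36,36,36,36,36]
  xyz:
    - [-40,0,0]
    - [-60,-35,0]
    - [-60,-75,0]
    - [-60,-102,0]
    - [-60,-102,0]
  roll: [0,0,0,0,0]

```text
time: 39.0
position: [0.4371, -0.0096, 0.157]
tool_rot: [0.654, 1.455, -0.598]
ft_force: [0.4, -0.2, -0.1]
grip_width: 0.416
```

```bash
python3 - <<'E'
from h import *
go(*c2w(-.242,.0),.038,43.6)
a,W=snap('top','t15.png'); b,W2=snap('scene','s15.png')
cv2.imwrite('pics/c15.png',np.hstack([cv2.resize(a[130:250,150:270],(400,400),interpolation=2),cv2.resize(b[120:200,165:265],(500,400),interpolation=2)])[:,:800][...,::-1])
for w in (W,W2):
    q=np.array([np.r_[w2c(*p[:2]),p[2]*1000] for p in w.reshape(-1,3)[~np.isnan(w.reshape(-1,3)[:,0])]]); q=q[(q[:,0]>-186)&(q[:,0]<-85)&(abs(q[:,1])<118)&~((q[:,0]<-143)&(q[:,1]>80))]; q=q[q[:,2]<72];print('max z in drawer',np.sort(q[:,2])[-8:],len(q))
E
```

```text
t 39.0 pos [ 0.4371 -0.0096  0.157 ] jaw 44.0 q7 0.94 F [ 0.4 -0.2 -0.1] grip 36.2
  shift [119.4   7.4  -1.1] roll 0.4 or -179.6
max z in drawer [47.01800858 47.26294675 47.27304769 47.73482422 47.83328026 48.02892059
 48.23921251 49.86486809] 1025
max z in drawer [44.58974308 44.73242562 45.28611532 45.48348877 45.90265465 46.59685842
 46.83177445 48.28821064] 364
```

View pics/c15.png

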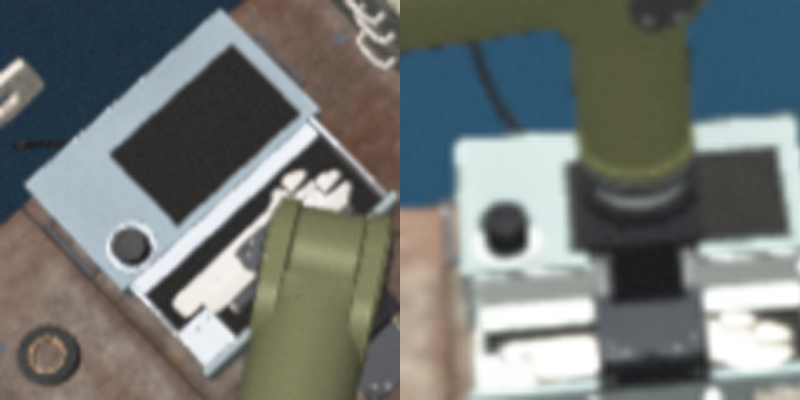

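The left crop shows both spanners and the chisel in the drawer, highest point 48 mm, with the roll clear at (48,352). Now I'll grip the handle and push home.

>>> jog_arm:
  claw: [36,36,36,36,36]
  xyz:
    - [20,7,-1]
    - [55,7,-1]
    - [90,7,-1]
    - [116,7,-1]
    - [116,7,-1]
  roll: [0,0,0,0,0]

```text
time: 39.6
position: [0.4462, 0.006, 0.0393]
tool_rot: [0.655, 1.464, -0.584]
ft_force: [-1.0, 0.6, -0.2]
grip_width: 0.419
```

>>> jog_arm:
  claw: [0,0,0,0,0]
  xyz:
    - [0,0,0]
    - [0,0,0]
    - [0,0,0]
    - [0,0,0]
    - [0,0,0]
  roll: [0,0,0,0,0]

```text
time: 40.1
position: [0.4466, 0.0051, 0.0401]
tool_rot: [0.654, 1.463, -0.586]
ft_force: [-2.4, -2.9, 4.2]
grip_width: 0.101
```

```bash
python3 - <<'E'
from h import *
go(*c2w(-.128,.0),.037,43.6)
E
```

```text
t 40.1 pos [0.4466 0.0051 0.0401] jaw 44.4 q7 0.58 F [-2.4 -2.9  4.2] grip 8.8
  shift [  8.1 109.    5.3] roll 0.8 or -179.2
```

>>> jog_arm:
  claw: [0,0,0,0,0]
  xyz:
    - [1,20,0]
    - [2,40,0]
    - [3,60,0]
    - [4,80,0]
    - [4,95,0]
  roll: [0,0,0,0,0]

```text
time: 40.6
position: [0.5146, 0.0712, 0.0403]
tool_rot: [0.653, 1.463, -0.588]
ft_force: [-2.0, -3.7, 0.2]
grip_width: 0.101
```

```bash
python3 - <<'E'
from h import *
go(*c2w(-.128,.0),.038,43.6)
s=get_state();print(w2c(*s['position'][:2]))
E
```

```text
t 40.6 pos [0.5146 0.0712 0.0403] jaw 44.4 q7 0.29 F [-2.  -3.7  0.2] grip 8.8
  shift [ 2.9 14.2  5. ] roll 0.8 or -179.2
[-142.4    4.8]
```

>>> jog_arm:
  claw: [0,0,0,0,0]
  xyz:
    - [0,5,0]
    - [0,10,0]
    - [0,14,0]
    - [0,17,0]
    - [0,17,0]
  roll: [0,0,0,0,0]

```text
time: 41.1
position: [0.5261, 0.0825, 0.0403]
tool_rot: [0.653, 1.463, -0.589]
ft_force: [-1.2, -2.7, -7.4]
grip_width: 0.101
```

```bash
python3 - <<'E'
from h import *
go(*c2w(-.128,.0),.038,43.6)
s=get_state();print(w2c(*s['position'][:2]),cv2.Rodrigues(np.array(s['tool_rot']))[0][:,0].round(3))
E
```

```text
t 41.1 pos [0.5261 0.0825 0.0403] jaw 44.4 q7 0.26 F [-1.2 -2.7 -7.4] grip 8.8
  shift [ 2.2 -1.9  4.9] roll 0.8 or -179.2
[-126.3    5. ] [ 0.03   0.031 -0.999]
```

>>> jog_arm:
  claw: [0,0,0,0,0]
  xyz:
    - [0,2,0]
    - [0,4,0]
    - [0,5,0]
    - [0,5,0]
    - [0,5,0]
  roll: [0,0,0,0,0]

```text
time: 41.6
position: [0.5264, 0.0827, 0.0402]
tool_rot: [0.647, 1.468, -0.597]
ft_force: [-12.5, -9.0, 7.8]
grip_width: 0.099
```

```bash
python3 - <<'E'
from h import *
s=get_state();print(w2c(*s['position'][:2]),cv2.Rodrigues(np.array(s['tool_rot']))[0][:,0].round(3),s['ft_force'])
E
```

```text
[-126.    5.] [ 0.022  0.024 -0.999] [-12.47470402  -9.02192562   7.84726793]
```

Against the home stop: it didn't move under 15 N. Release, then go to the knob.

>>> jog_arm:
  claw: [36,36,36,36,36]
  xyz:
    - [0,0,0]
    - [0,0,0]
    - [0,0,0]
    - [-50,0,0]
    - [-100,0,0]
  roll: [0,0,0,0,0]

```text
time: 42.1
position: [0.5238, 0.0816, 0.1409]
tool_rot: [0.648, 1.471, -0.595]
ft_force: [1.5, -0.1, 0.4]
grip_width: 0.39
```

```bash
python3 - <<'E'
from h import *
a,W=snap('top','t16.png')
try:
  P=seg(W,(0.506,0.2),.04,.1,.125); print('knob',rect(P))
except Exception as e: print(e)
go(.509,.201,.16,43.6)
E
```

```text
knob (array([507.2, 200.3]), array([36.7, 35.8]), 68.7, np.float64(0.114), 104)
t 42.15 pos [0.5291 0.0833 0.1495] jaw 44.4 q7 0.37 F [4.6 3.4 4.5] grip 35.1
  shift [ -8.1  68.5 -98. ] roll 0.8 or -179.2
```

>>> jog_arm:
  claw: [60,60,60,60,60]
  xyz:
    - [-8,20,-30]
    - [-8,45,-65]
    - [-8,68,-98]
    - [-8,68,-98]
    - [-8,68,-98]
  roll: [0,0,0,0,0]

```text
time: 42.65
position: [0.5087, 0.2031, 0.1606]
tool_rot: [0.648, 1.458, -0.584]
ft_force: [-0.2, -1.1, -0.2]
grip_width: 0.674
```

```bash
python3 - <<'E'
from h import *
go(.509,.201,.092,43.6)
E
```

```text
t 42.65 pos [0.5087 0.2031 0.1606] jaw 44.7 q7 0.13 F [-0.2 -1.1 -0.2] grip 58.7
  shift [68.5 -4.3  1.4] roll 1.1 or -178.9
```

>>> jog_arm:
  claw: [60,60,60,60,60]
  xyz:
    - [20,-4,1]
    - [40,-4,1]
    - [56,-4,1]
    - [68,-4,1]
    - [68,-4,1]
  roll: [0,0,0,0,0]

```text
time: 43.15
position: [0.5083, 0.2006, 0.0909]
tool_rot: [0.648, 1.46, -0.586]
ft_force: [0.3, 0.1, 0.2]
grip_width: 0.688
```

>>> jog_arm:
  claw: [0,0,0,0,0]
  xyz:
    - [0,0,0]
    - [0,0,0]
    - [0,0,0]
    - [0,0,0]
    - [0,0,0]
  roll: [0,0,0,0,0]

```text
time: 43.65
position: [0.5107, 0.2027, 0.092]
tool_rot: [0.652, 1.457, -0.58]
ft_force: [7.0, 6.3, -6.6]
grip_width: 0.421
```

>>> jog_arm:
  claw: [0,0,0,0,0]
  xyz:
    - [0,0,0]
    - [0,0,0]
    - [0,0,0]
    - [0,0,0]
    - [0,0,0]
  roll: [8.5,17,25.5,34,42]

```text
time: 44.15
position: [0.5106, 0.2027, 0.0919]
tool_rot: [1.221, 1.222, -1.135]
ft_force: [0.9, 2.1, -3.6]
grip_width: 0.418
```

>>> jog_arm:
  claw: [0,0,0,0,0]
  xyz:
    - [0,0,0]
    - [0,0,0]
    - [0,0,0]
    - [0,0,0]
    - [0,0,0]
  roll: [8.5,17,25.5,34,42]

```text
time: 44.65
position: [0.5105, 0.2029, 0.092]
tool_rot: [1.752, 0.808, -1.658]
ft_force: [0.5, 1.8, -3.2]
grip_width: 0.421
```

```bash
python3 - <<'E'
from h import *
go(.509,.201,.092,43.6-90)
print(get_state()['torque'])
E
```

```text
t 44.65 pos [0.5105 0.2029 0.092 ] jaw -40.0 q7 -1.3 F [ 0.5  1.8 -3.2] grip 36.7
  shift [-0.1  0.1  2.4] roll 6.4 or -173.6
[-0.21595606 -0.20175064 -0.02852901]
```

>>> jog_arm:
  claw: [0,0,0,60,60]
  xyz:
    - [0,0,0]
    - [0,0,0]
    - [0,0,0]
    - [0,0,0]
    - [0,0,0]
  roll: [5,5,5,5,5]

```text
time: 45.15
position: [0.5106, 0.203, 0.0924]
tool_rot: [1.81, 0.746, -1.716]
ft_force: [0.6, 0.2, 0.0]
grip_width: 0.522
```

>>> jog_arm:
  claw: [60,60,60,60,60]
  xyz:
    - [0,0,0]
    - [-30,0,0]
    - [-60,0,0]
    - [-70,0,0]
    - [-70,0,0]
  roll: [0,0,0,0,0]

```text
time: 45.65
position: [0.509, 0.2011, 0.1639]
tool_rot: [1.813, 0.745, -1.713]
ft_force: [0.3, 0.0, 0.1]
grip_width: 0.684
```

```bash
python3 - <<'E'
from h import *
go(*c2w(-.127,.0),.16,43.6)
E
```

```text
t 45.65 pos [0.509  0.2011 0.1639] jaw -44.9 q7 -1.31 F [0.3 0.  0.1] grip 59.5
  shift [  0.7 100.8  72.8] roll -88.5 or 91.5
```

>>> jog_arm:
  claw: [36,36,36,36,36]
  xyz:
    - [0,25,18]
    - [0,50,37]
    - [1,75,55]
    - [1,101,73]
    - [1,101,73]
  roll: [-8.5,-17,-25,-34,-42]

```text
time: 46.15
position: [0.5289, 0.0719, 0.1574]
tool_rot: [1.29, 1.178, -1.203]
ft_force: [0.1, 1.0, -0.2]
grip_width: 0.427
```

>>> jog_arm:
  claw: [36,36,36,36,36]
  xyz:
    - [0,0,0]
    - [0,0,0]
    - [0,0,0]
    - [0,0,0]
    - [0,0,0]
  roll: [-8.5,-17,-25.5,-34,-42.5]

```text
time: 46.65
position: [0.5279, 0.0717, 0.1557]
tool_rot: [0.717, 1.439, -0.646]
ft_force: [0.2, 0.3, 0.6]
grip_width: 0.411
```

```bash
python3 - <<'E'
from h import *
go(*c2w(-.1275,.002),.038,43.6)
E
```

```text
t 46.65 pos [0.5279 0.0717 0.1557] jaw 39.8 q7 0.42 F [0.2 0.3 0.6] grip 35.8
  shift [117.7  -1.2  -6.4] roll -3.8 or 176.2
```

>>> jog_arm:
  claw: [36,36,36,36,36]
  xyz:
    - [10,-1,-6]
    - [40,-1,-6]
    - [80,-1,-6]
    - [115,-1,-6]
    - [115,-1,-6]
  roll: [-4,-4,-4,-4,-4]

```text
time: 47.15
position: [0.5224, 0.0788, 0.0351]
tool_rot: [0.659, 1.466, -0.596]
ft_force: [-0.1, -0.5, -0.4]
grip_width: 0.417
```

>>> jog_arm:
  claw: [0,0,0,0,0]
  xyz:
    - [0,0,0]
    - [0,0,0]
    - [0,0,0]
    - [0,0,0]
    - [0,0,0]
  roll: [0,0,0,0,0]

```text
time: 47.65
position: [0.5242, 0.0795, 0.0367]
tool_rot: [0.661, 1.462, -0.594]
ft_force: [1.3, 1.6, 3.3]
grip_width: 0.098
```

>>> jog_arm:
  claw: [0,0,0,0,0]
  xyz:
    - [0,-6,0]
    - [0,-11,0]
    - [0,-15,0]
    - [0,-18,0]
    - [0,-18,0]
  roll: [0,0,0,0,0]

```text
time: 48.15
position: [0.5186, 0.0741, 0.0371]
tool_rot: [0.673, 1.45, -0.576]
ft_force: [26.0, 17.8, -29.7]
grip_width: 0.102
```

>>> jog_arm:
  claw: [0,0,0,0,0]
  xyz:
    - [0,-7,0]
    - [0,-7,0]
    - [0,-7,0]
    - [0,-7,0]
    - [0,-7,0]
  roll: [0,0,0,0,0]

```text
time: 48.65
position: [0.519, 0.0744, 0.0371]
tool_rot: [0.682, 1.442, -0.562]
ft_force: [22.2, 14.8, -28.7]
grip_width: 0.101
```

>>> jog_arm:
  claw: [0,0,0,0,0]
  xyz:
    - [0,-7,0]
    - [0,-7,0]
    - [0,-7,0]
    - [0,-7,0]
    - [0,-7,0]
  roll: [0,0,0,0,0]

```text
time: 49.15
position: [0.5193, 0.0746, 0.0371]
tool_rot: [0.69, 1.433, -0.548]
ft_force: [22.0, 14.3, -26.2]
grip_width: 0.102
```

```bash
python3 - <<'E'
from h import *
s=get_state();print(w2c(*s['position'][:2]),s['ft_force'],s['grip_width']*87)
E
```

```text
[-136.7    4. ] [ 22.02277336  14.31971319 -26.17200499] 8.900030559742074
```

The lock held with about 26 N on the handle for over 1 s. Now ease the drawer back, release and clear.

>>> jog_arm:
  claw: [0,0,0,36,36]
  xyz:
    - [0,4,0]
    - [0,8,0]
    - [0,9,0]
    - [0,8,0]
    - [0,8,0]
  roll: [0,0,0,0,0]

```text
time: 49.65
position: [0.5257, 0.0807, 0.0386]
tool_rot: [0.691, 1.432, -0.547]
ft_force: [-0.0, 0.8, -0.1]
grip_width: 0.207
```

>>> jog_arm:
  claw: [36,36,36,36,36]
  xyz:
    - [0,0,0]
    - [0,0,0]
    - [-40,0,0]
    - [-90,0,0]
    - [-140,0,0]
  roll: [0,0,0,0,0]

```text
time: 50.15
position: [0.5144, 0.0723, 0.1794]
tool_rot: [0.691, 1.433, -0.545]
ft_force: [0.9, -1.2, 0.8]
grip_width: 0.411
```

>>> jog_arm:
  claw: [36,36,36,36,36]
  xyz:
    - [0,-25,25]
    - [0,-50,50]
    - [0,-50,100]
    - [0,-50,100]
    - [0,-50,100]
  roll: [0,0,0,0,0]

```text
time: 50.65
position: [0.5492, -0.0345, 0.1744]
tool_rot: [0.695, 1.434, -0.545]
ft_force: [-0.6, 1.1, 0.0]
grip_width: 0.415
```

```bash
python3 - <<'E'
from h import *
a,W=snap('top','t17.png'); b,W2=snap('scene','s17.png')
print('roll',rect(seg(W,(.41,.3),.07,.01,.03)))
cv2.imwrite('pics/c17.png',np.hstack([cv2.resize(a,(400,300)),cv2.resize(b,(400,300))])[...,::-1])
im=b.astype(int)
for n,w,i in(('top',W,a),('scene',W2,b)):
  try:
    P=seg(w,(0.53,0.08),.1,.045,.067,i.min(-1)>130); q=np.array([w2c(*p[:2]) for p in P]); print(n,'handle outer x',q[:,0].min(),len(P))
  except Exception as e: print(n,e)
s=get_state(); print(s['position'],s['qd'])
E
```

```text
roll (array([406. , 297.6]), array([62.5, 60.5]), 89.2, np.float64(0.0185), 197)
top handle outer x -140.3 124
scene handle outer x -146.5 111
[ 0.5486453  -0.0325009   0.17505897] [-0.00693096 -0.02135665 -0.00816203  0.00553956  0.00470541  0.00069305
 -0.00089158]
```

View pics/c17.png

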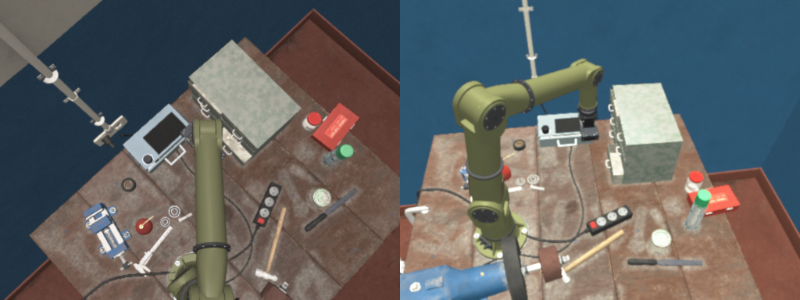

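The final views show the drawer in, the roll lying flat at about (128,184) left, and no tools left on the bench or the chest. The arm is clear, so I'm handing in.

```bash
python3 -c "
from h import *
print(order.close_job())"
```

```text
the job is handed in; nothing more can be done
None
```

The job is handed in and every step was carried out. However, the wrist force read 122.9 N once, over the 120 N limit, so the run may be judged failed.

**What I did**
- The tools present were the chisel and both adjustable spanners. There was no screwdriver, abrasive block or tape measure.
- I lifted the tape roll, the only thing standing before the drawer, aside onto free bench.
- The drawer was locked, so I turned the knob one click and pulled it fully open.
- I put spanner B, the chisel and spanner A in. The heap was 48 mm at its highest, under the chest's 74 mm.
- I pushed the drawer home until it stopped against about 15 N, and turned the knob one click to lock it.

**Last checks**
- **Lock:** it held for over 1 s with about 26 N along the pull, and the drawer stopped at its 10 mm of play. I then eased it back in.
- **Drawer:** in the last pictures it sits within a few mm of home by the top view. The scene view read the handle 6 mm further out, with no home reading from that camera to compare.
- **Tape roll:** it lies flat at (0.406, 0.298).
- **Bench and chest:** no tools are left on them, and the arm was clear of everything.

**What went wrong**
- The 122.9 N reading was a single peak, when the fingertips met the mat while gripping spanner B.
- The first grips on both spanners missed; I repeated them.

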